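# Put the drain kit back in its stayed-lid chest

## Task

Put the drain kit away: raise the chest's lid and push the knee of its folding stay past straight until it locks and the lid stands by itself. Stand every kit piece that is out on the shelf upright in the bay whose label shows it, never dropping the glass jar, while the lid stays locked open. Then break the stay's knee and lower the lid gently until it is fully shut, without letting it fall and without disturbing the other things.

Things in the scene. Friction and masses are not known exactly. Their poses are not given: they have to be found in the camera images.
- chest: Fixed plywood chest, 226 (x) x 294 (y) x 105 mm high without lid; origin at the centre of its underside, x from its front to its hinged back, y to its left end, z up. Walls 12 mm, floor 14 mm above the underside. 2 x 3 square bays at 90 mm pitch: centres x = -56 and +34, y = +90, 0, -90 mm; dividers 25 mm high. One bay holds the putty tin, the others one label each.
- lid (a joint): Angle of the flat plywood lid (226 x 294 x 12 mm, 0.75 kg), rad: 0 shut, 1.45 when the stay is straight (it goes no farther). It turns about the chest's top rear edge, front edge rising. Friction holds an unlocked lid only above about 1.3 rad; lower down it falls shut when let go.
- lid_hinge (a point): Middle of the lid's hinge line, which runs along the chest's y at x = +113 mm, z = 105 mm, level with the shut lid's underside.
- lid_handle (a point): Middle of the lid's handle, a round steel bar, 12 mm diameter, 110 mm long along the chest's y, on two end posts. With the lid shut it is 200 mm in front of the hinge line and 52 mm above it (40 mm above the lid's top face); with the lid open it is behind the lid, 26 mm below its upper edge. It can turn between the fingers that hold it.
- knee (a joint): Knee angle of the folding stay on the outside of the chest's left (+y) end, rad: 0 lid shut, 2.49 links in line, 2.63 at the stop past straight (locked). Two flat steel links of 107 mm: the lower pivots on the chest, the upper on the lid's end, 110 mm from the hinge line. Friction keeps the knee where it is left; moving it takes 1 to 4 N.
- knee_grip (a point): Point on the axis of the knee's grip, a level steel pin, 13 mm diameter, from 6 to 74 mm beyond the chest's left end (this point: 52 mm beyond); fixed to the lower link. Raising the lid swings it up. To lock, push it on towards the chest's front and up, to the stop; to break, push it back towards the hinge and down. Locked, it is about 140 mm above the shelf. Pinch from above or push.
- stay_pivot (a point): The axis (along the chest's y) about which the lower link and the knee grip turn, at the knee grip's y: 150 mm in front of the hinge line, 55 mm above the shelf, 107 mm from the grip.
- glass_jar: Loose, standing upright; origin at the centre of its underside, z along its axis. Clear glass jar, 40 mm diameter, with rubber rings in it, and a 42 mm twist cap from 52 to 70 mm height (grasp the cap).
- strainer: Loose, standing upright; origin at the centre of its underside, z along its axis. Stainless sink strainer: basket with a 66 mm flange at 26 to 31 mm height, and a knob of 20 mm diameter from 43 to 68 mm height.
- funnel: Loose, standing upright; origin at the centre of its underside, z along its axis. Small orange plastic funnel, mouth down: 68 mm wide at the bottom, stem 18 mm thick at 34 mm height, tapering to 14 mm at its end at 74 mm.
- palm_brush: Loose, standing upright; origin at the centre of its underside, z along its axis. Wooden-handled scrubbing brush, bristles down: 64 mm round, bristles and wooden disc to 32 mm height, wooden knob of 30 mm diameter from 44 to 74 mm height.
- plunger: Loose, standing upright; origin at the centre of its underside, z along its axis. Small sink plunger: black rubber cup 66 mm wide and 30 mm high, wooden handle of 20 mm diameter up to 75 mm height.
- bay_glass_jar: Label card (66 mm square) on the floor of the bay of the glass jar, with its side view drawn in black; origin at the middle of the bay, on its floor. Which bay it is varies.
- bay_strainer: Label card (66 mm square) on the floor of the bay of the strainer, with its side view drawn in black; origin at the middle of the bay, on its floor. Which bay it is varies.
- bay_funnel: Label card (66 mm square) on the floor of the bay of the funnel, with its side view drawn in black; origin at the middle of the bay, on its floor. Which bay it is varies.
- bay_palm_brush: Label card (66 mm square) on the floor of the bay of the palm brush, with its side view drawn in black; origin at the middle of the bay, on its floor. Which bay it is varies.
- bay_plunger: Label card (66 mm square) on the floor of the bay of the plunger, with its side view drawn in black; origin at the middle of the bay, on its floor. Which bay it is varies.
- putty_tin: Bystander in one of the bays: round steel tin, 62 mm wide, 52 mm high. Leave it there.
- spray_bottle: Bystander: white bottle, 68 mm wide, 190 mm high.
- cleaner_can: Bystander: metal can, 76 mm wide, 120 mm high.
- scrub_block: Bystander: cork scrubbing block 90 x 60 x 32 mm.
- soap_bar: Bystander: white bar of soap 55 x 85 x 26 mm.
Mind the look-alikes: they are no part of the job. Leave any pink look-alike of the plunger alone. Several things look just like the funnel: the one meant starts nearest to the robot's base.

How it is judged:
By the outcome, as a careful person would: the job done as asked, in the order asked, and still so for the second after the job is handed in, with the robot touching nothing.
Of glass_jar, strainer, funnel, palm_brush, plunger only 3 to 5 are there at a start; the rules pass over those that are not, and their reading is None.
At some moment in a run one of strainer, funnel, palm_brush, plunger may be knocked a few centimetres aside while the robot is not near it.
It also fails if it takes over 210 s, if anything falls off the work surface, if the arm or the gripper's body presses on something with over 40 N, if the wrist force passes 120 N, or if a joint passes its speed limit or range.

## Robot

A 6-joint arm with a two-finger parallel gripper is mounted at the origin on the work surface. World frame = base frame: x ahead of the robot, y to its left, z up, the work surface at z = 0. Lengths are in m, angles in rad, forces in N, time in s.
With the tool pointing down it reaches from about 0.225 to 0.725 m from the base axis. Payload 3.1 kg.
Tool frame: the origin (TCP) lies on the centre line of the jaws, within the pads' length; the fingertips stand 8 mm ahead of it and the grasp point (between the pads) lies 11 mm behind it (finger_overhang is the distance from the TCP to the fingertips, in m); z points along the fingers, x is the direction in which the jaws open and shut, and the axes are right-handed (so a half turn about z gives the same grasp; the last joint's range is limited). The gripper opens to 85 mm and grips with 20 to 120 N. Pads are 22 mm wide; open, the fingers measure 114 mm over their backs; the gripper's body (76 mm by 85 mm) begins 54 mm behind the grasp point. The pads swing forward as they close: fully open they stand 13 mm farther back than shut.
Start: joints at [-1.452, 0.048, 0.099, 1.622, 0, 1.443], TCP at [0.128, -0.509, 0.239] pointing down, gripper open.
Joint ranges: [-2.91, 2.91], [-0.99, 1.94], [-1.21, 1.42], [-2.12, 2.29], [-1.49, 1.47], [-3.14, 3.14]. Speed limits (rad/s): [2.79, 2.79, 3.14, 3.14, 3.14, 3.14].

## Interface

Orientations are given as a 3x3 rotation matrix whose columns are the frame's x, y, z axes.
In Python, from bench import get_obs, camera, get_calibration, finish_job, finger_overhang gives the robot as it stands.
- The arm moves only by the tool step_arm, never from a script. Its argument "commands" is a list of rows, each a list of 2 entries, a list of its own where there are three numbers: the shift along the tool's x, y, z in m, then the turn about the tool's z in rad. A call has exactly 10 rows; each row is the pose to reach, as a shift and turn from the pose measured when the call began, along the tool's axes at that moment; what a row does not reach only later rows make up. A row lasts 1/12 s, in which the tool goes at most 41.7 mm and 7.16 degrees, less where a joint would pass 70% of its speed; a pose out of reach is approached as far as the arm can. A call with a gripper value outside its range is refused whole. "grip" is the closure, from -1 (fully open) to 1 (shut), so that 0 is half open, set as the call begins (left out, the last holds). The fingers move at their own pace and stop on an object; "squeeze" is the grip in N (left out, the last holds). Time passes only in rows, so rows that repeat a pose let the fingers close, or fill a call up. It gives the time, the measured TCP pose, the force and the opening at its end, in the units of the state.
- get_obs(): the state, without advancing time (a new reading comes with each control period).
- camera(name): name is "scene" or "side" or "wrist"; returns the picture (480x640x3 uint8, blue, green, red); there is no depth.
- get_calibration(name): a dict with "fovy" (degrees; the focal length in pixels is half the picture's height over the tangent of half this angle, whatever the lens; pixels are square), "cx", "cy" (the principal point, pixels), "rvec" (rotation vector, rad) and "tvec" (3), from world to camera coordinates, as OpenCV has them. Camera axes: x right, y down, z forward; pixel columns grow to the right and rows downward; lengths in m; the calibration is good to about 2 mm. A picture is of the moment at which its call begins: read the wrist's pose just before it. get_calibration takes no time and is no camera call; for the wrist camera it gives the pose at the moment of the call.
- finish_job(): hands the job in, once; it reports no verdict.
The state is a dict: "time": time; "joint_positions": joint angles; "joint_vel": joint speeds; "tau": joint torques, N m; "ee_pos": TCP position; "eef_rot": TCP orientation; "ft_force": force on the tool from outside, world axes, zero at the start; "torque": the same for the moment, N m; "finger_gap": finger opening in m.
Only numpy, scipy, OpenCV 4.12 (cv2) and the standard library are available. Lean on these libraries where they do the work, as an engineer would, in place of code of your own. Each camera call takes 0.05 s, during which the arm holds its last target.

## Working session

There is one attempt and no reset: what is moved stays moved. The work goes in short steps, Python scripts to look and compute and a tool call to move; the robot and the scene stay as the last step left them, time stands still between calls to the robot, and variables do not carry over. Pictures are saved under pics/ and viewed, and the job is handed in when it is done.

Besides the shell and the picture viewer there is one more tool, called by a JSON object that holds its "fn" and its "kwargs", one argument or row to a line. step_arm: Moves the arm, as the interface text tells. Its arguments: {"type":"object","properties":{"commands":{"type":"array"},"grip":{"type":"number"},"squeeze":{"type":"number"}},"required":["commands"]}

```bash
ls; mkdir -p pics; python3 - <<'E'
from bench import *
import cv2,json
o=get_obs(); print(o); print(finger_overhang if not callable(finger_overhang) else finger_overhang())
for n in ["scene","side","wrist"]:
    c=get_calibration(n); print(n,c)
    cv2.imwrite(f"pics/{n}0.png",camera(n))
E
```

```text
pics
{'time': 0.0, 'joint_positions': array([-1.45178124e+00,  4.87366967e-02,  9.75716445e-02,  1.62197209e+00,
       -3.97636513e-06,  1.44301280e+00]), 'joint_vel': array([-0.00167646,  0.00063969,  0.00125863,  0.00023656,  0.00138043,
       -0.00039704]), 'tau': array([ 9.51697098e-05, -3.38780451e+01,  3.20015430e+01,  2.02332542e-02,
       -1.21319331e-04,  7.82257843e-06]), 'ee_pos': array([ 0.12818236, -0.50850359,  0.2381113 ]), 'eef_rot': array([[ 2.44300503e-01, -9.69699533e-01, -2.81883111e-04],
       [-9.69696794e-01, -2.44300488e-01,  2.32378249e-03],
       [-2.32223498e-03, -2.94360082e-04, -9.99997260e-01]]), 'ft_force': array([0.08052952, 0.0464699 , 0.66709176]), 'torque': array([ 0.02865348, -0.00964254,  0.05569528]), 'finger_gap': 0.08545130144090893}
0.008
scene {'fovy': 55.41823724990266, 'cx': 317.2459724359906, 'cy': 239.91760200770693, 'rvec': array([ 1.80996347,  2.03901142, -0.57050251]), 'tvec': array([ 0.2089857 , -0.4288249 ,  1.56238166])}
side {'fovy': 43.43243349629804, 'cx': 325.3731515525426, 'cy': 241.82510111446234, 'rvec': array([ 2.2979079 , -0.19442897,  0.08823184]), 'tvec': array([-0.58524175,  0.05950581,  1.69182284])}
wrist {'fovy': 58.878621633691445, 'cx': 319.8840445717192, 'cy': 234.88352916779968, 'rvec': array([-2.27066004,  1.7695623 ,  0.28402884]), 'tvec': array([-0.52460994, -0.03993736,  0.37939053])}
```

View pics/scene0.png

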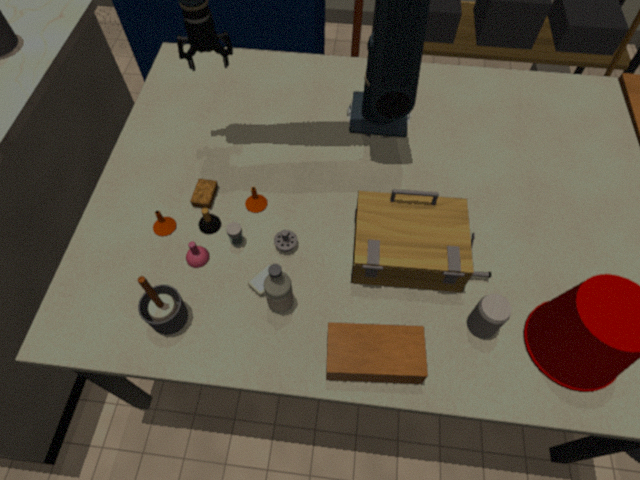

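View pics/side0.png

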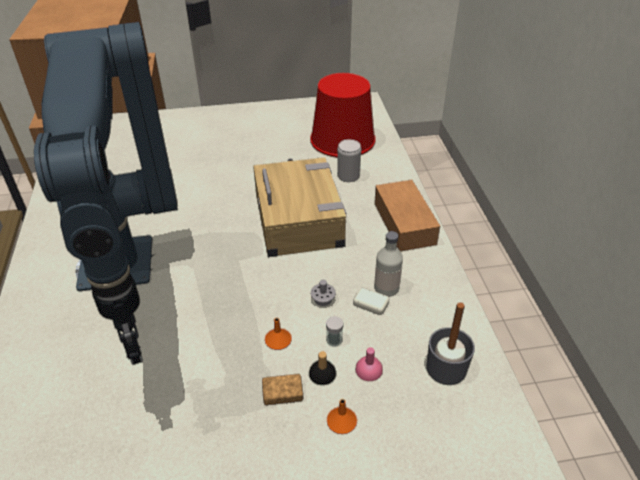

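View pics/wrist0.png

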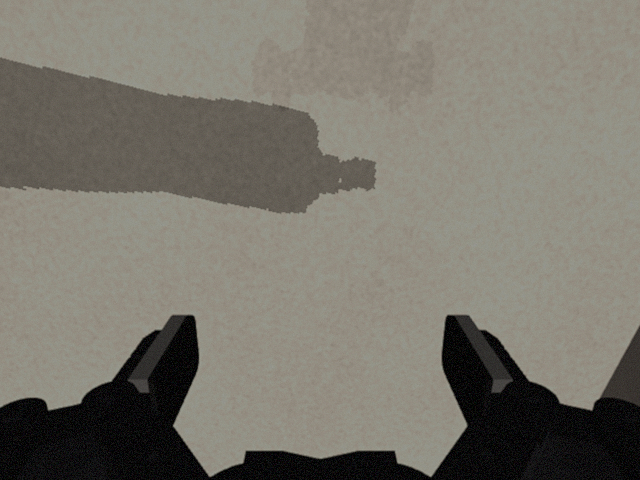

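```bash
cat > h.py <<'E'
import numpy as np,cv2
from bench import *
def K(c):
    f=240/np.tan(np.radians(c["fovy"]/2)); return np.array([[f,0,c["cx"]],[0,f,c["cy"]],[0,0,1.]])
def RT(c): return cv2.Rodrigues(np.array(c["rvec"]))[0],np.array(c["tvec"])
def ray(c,p):
    R,t=RT(c); d=R.T@np.linalg.inv(K(c))@np.array([p[0],p[1],1.]); return -R.T@t,d/np.linalg.norm(d)
def onz(c,p,z):
    o,d=ray(c,p); return o+d*(z-o[2])/d[2]
def tri(cs,ps):
    A=np.zeros((3,3));b=np.zeros(3)
    for c,p in zip(cs,ps):
        o,d=ray(c,p);M=np.eye(3)-np.outer(d,d);A+=M;b+=M@o
    return np.linalg.solve(A,b)
def proj(c,X):
    R,t=RT(c); q=K(c)@(R@np.asarray(X,float)+t); return q[:2]/q[2]
def crop(im,x0,y0,x1,y1,s,name):
    cv2.imwrite("pics/"+name,cv2.resize(im[y0:y1,x0:x1],None,fx=s,fy=s,interpolation=cv2.INTER_CUBIC))
E
python3 - <<'E'
from h import *
s=cv2.imread("pics/scene0.png");d=cv2.imread("pics/side0.png")
crop(s,340,180,500,300,5,"s0c.png");crop(d,240,140,360,260,5,"d0c.png")
crop(s,140,170,300,290,5,"s0p.png");crop(d,255,270,415,435,3.6,"d0p.png")
for n in("scene","side"):
    c=get_calibration(n);R,t=RT(c);print(n,-R.T@t,R[2])
E
```

```text
scene [ 1.19097076 -0.0644026   1.11626306] [-0.51300569 -0.06391933 -0.85600203]
side [ 0.3702956  -1.29765031  1.17783624] [ 0.12603691  0.73192005 -0.66963254]
```

View pics/s0c.png

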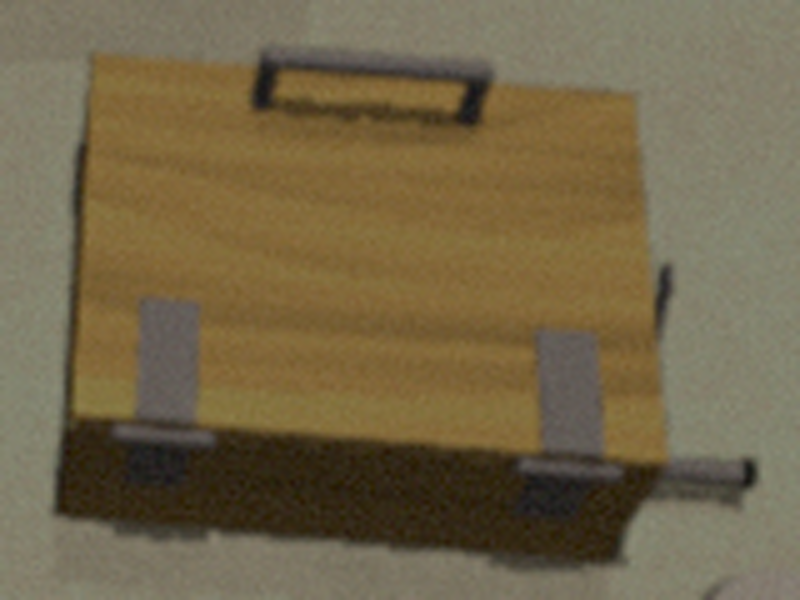

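View pics/d0c.png

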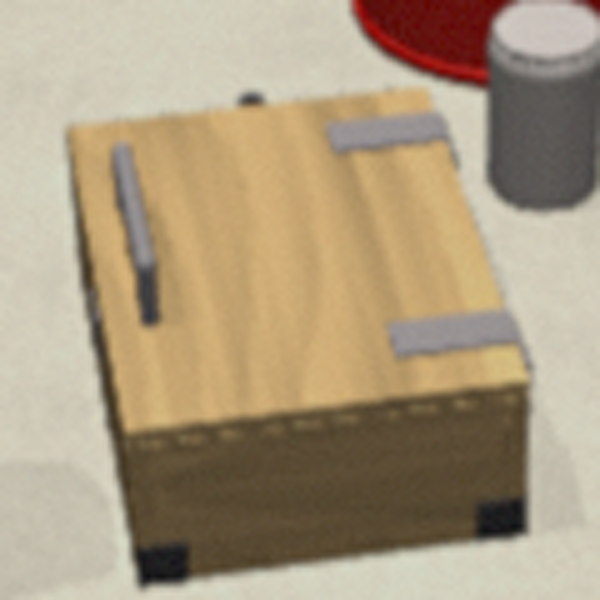

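View pics/s0p.png

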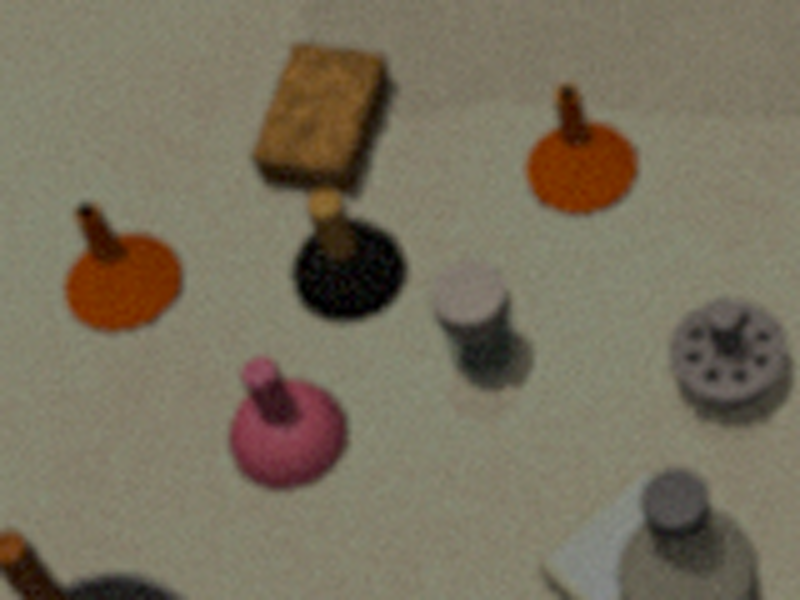

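View pics/d0p.png

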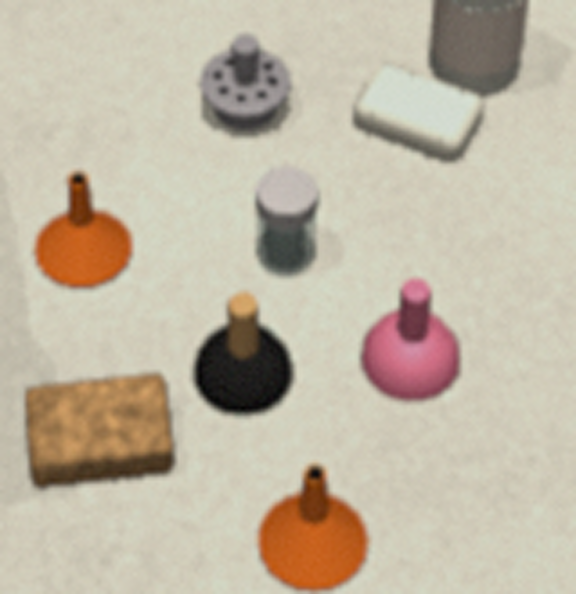

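```bash
python3 - <<'E'
from h import *
np.set_printoptions(precision=4,suppress=True)
S=get_calibration("scene");D=get_calibration("side")
s=lambda x,y:(340+x/5,180+y/5); d=lambda x,y:(240+x/5,140+y/5)
C={"f-y":((92,55),(125,433)),"f+y":((635,95),(70,128)),"r+y":((665,465),(430,90)),"r-y":((75,417),(527,383))}
T={}
for k,(a,b) in C.items():
    T[k]=tri([S,D],[s(*a),d(*b)]); print(k,T[k],onz(S,s(*a),.117),onz(D,d(*b),.117))
print("handle", tri([S,D],[s(376,63),d(135,205)]),"ends",onz(S,s(265,55),.157),onz(S,s(490,72),.157))
print("knee pin end",onz(S,s(748,472),.055))
E
python3 - <<'E'
from h import *
np.set_printoptions(precision=4,suppress=True)
S=get_calibration("scene");D=get_calibration("side")
s=lambda x,y:(140+x/5,170+y/5); d=lambda x,y:(255+x/3.6,270+y/3.6)
for k,a,b,z in [("funnel",(569,90),(78,178),.074),("plunger",(326,203),(243,303),.075),("strainer",(727,312),(245,43),.068),("jar",(472,290),(288,187),.07),("pink",(262,372),(415,289),.075),("funnel2",(87,210),(315,471),.074)]:
    print(k,tri([S,D],[s(*a),d(*b)]),onz(S,s(*a),z),onz(D,d(*b),z))
E
```

```text
f-y [ 0.4199 -0.0457  0.1126] [ 0.424  -0.0461  0.117 ] [ 0.4194 -0.0502  0.117 ]
f+y [0.4135 0.2479 0.1127] [0.4165 0.2468 0.117 ] [0.4135 0.2414 0.117 ]
r+y [0.6386 0.2519 0.1124] [0.6411 0.2505 0.117 ] [0.6375 0.2451 0.117 ]
r-y [ 0.6441 -0.0375  0.1101] [ 0.6486 -0.038   0.117 ] [ 0.6419 -0.045   0.117 ]
handle [0.4422 0.1011 0.1568] ends [0.444  0.0432 0.157 ] [0.4414 0.1601 0.157 ]
knee pin end [0.606  0.3124 0.055 ]
funnel [ 0.4158 -0.3438  0.0734] [ 0.4154 -0.3433  0.074 ] [ 0.4164 -0.3451  0.074 ]
plunger [ 0.5076 -0.4631  0.072 ] [ 0.5093 -0.4619  0.075 ] [ 0.5074 -0.4657  0.075 ]
strainer [ 0.5477 -0.2317  0.065 ] [ 0.5493 -0.2311  0.068 ] [ 0.5475 -0.2348  0.068 ]
jar [ 0.5529 -0.3714  0.069 ] [ 0.5529 -0.3708  0.07  ] [ 0.5533 -0.3728  0.07  ]
pink [ 0.6175 -0.4703  0.0712] [ 0.6196 -0.4689  0.075 ] [ 0.6165 -0.4731  0.075 ]
funnel2 [ 0.529  -0.5926  0.0742] [ 0.5288 -0.5927  0.074 ] [ 0.5291 -0.5925  0.074 ]
```

```bash
cat >> h.py <<'E'
np.set_printoptions(precision=4,suppress=True)
CH=np.array([0.529,0.104]);YAW=0.022
def ch(x,y,z): # chest local (m) -> world
    c,s=np.cos(YAW),np.sin(YAW); return np.array([CH[0]+c*x-s*y,CH[1]+s*x+c*y,z])
def handle(th):
    a=th+np.arctan2(.052,.2);r=np.hypot(.2,.052); return ch(.113-r*np.cos(a),0,.105+r*np.sin(a))
def knee(th,dy=.052): # lid angle -> knee point, link angle
    u=np.array([.113-.110*np.cos(th)+.006*np.sin(th),.105+.110*np.sin(th)+.006*np.cos(th)]);p=np.array([-.037,.055])
    d=u-p;L=np.linalg.norm(d);h=np.sqrt(max(0,.107**2-L*L/4));k=p+d/2+h*np.array([d[1],-d[0]])/L
    return ch(k[0],.147+dy,k[1])
def go(target,yaw=None,o=None):
    o=o or get_obs();R=o["eef_rot"];s=R.T@(np.asarray(target)-o["ee_pos"])
    y=np.arctan2(R[1,0],R[0,0]);t=0
    if yaw is not None:
        t=-((yaw-y+np.pi/2)%np.pi-np.pi/2)
    print("shift",s.round(4),"turn",round(t,3),"| yaw",round(y,3)); return s,t
def st():
    o=get_obs();print("t",round(o["time"],2),"p",o["ee_pos"],"F",o["ft_force"],"gap",round(o["finger_gap"],4),"j",o["joint_positions"]);return o
E
python3 - <<'E'
from h import *
o=st();R,t=RT(get_calibration("wrist"));print("cam in tool",o["eef_rot"].T@(-R.T@t-o["ee_pos"]), "cam axes in tool\n",o["eef_rot"].T@R.T)
go(handle(0)+[0,0,.08],YAW)
print(handle(0),[handle(a) for a in (.3,.6,.9,1.2,1.45)])
E
```

```text
t 0.15 p [ 0.1282 -0.5086  0.2384] F [-0.8134 -0.4816  0.3845] gap 0.0852 j [-1.4518  0.0486  0.0979  1.622   0.      1.443 ]
cam in tool [ 0.0003 -0.0801 -0.1341] cam axes in tool
 [[ 1.     -0.0005  0.0009]
 [ 0.0002  0.9501  0.3119]
 [-0.001  -0.3119  0.9501]]
shift [-0.5155 -0.4535  0.0024] turn -1.346 | yaw -1.324
[0.442  0.1021 0.157 ] [array([0.4663, 0.1026, 0.2138]), array([0.5063, 0.1035, 0.2608]), array([0.5584, 0.1046, 0.294 ]), array([0.618 , 0.106 , 0.3103]), array([0.6695, 0.1071, 0.3098])]
```

{"fn": "step_arm", "kwargs": {
  "commands": [
    [[-0.03,-0.03,0],-0.1],
    [[-0.06,-0.06,0],-0.2],
    [[-0.09,-0.09,0],-0.3],
    [[-0.12,-0.12,0],-0.4],
    [[-0.15,-0.15,0],-0.5],
    [[-0.18,-0.18,0],-0.6],
    [[-0.21,-0.21,0],-0.7],
    [[-0.24,-0.24,0],-0.8],
    [[-0.27,-0.26,0],-0.9],
    [[-0.3,-0.28,0],-1.0]
  ],
  "grip": -1,
  "squeeze": 40
}}

```text
time: 0.98
ee_pos: [0.3268, -0.147, 0.2387]
eef_rot: [[0.95, -0.313, 0.0], [-0.313, -0.95, 0.002], [-0.001, -0.002, -1.0]]
ft_force: [0.2, -0.5, 0.4]
finger_gap: 0.0858
```

```bash
python3 - <<'E'
from h import *
st();go(handle(0)+[0,0,.05],YAW)
E
```

```text
t 0.98 p [ 0.3268 -0.147   0.2387] F [ 0.2108 -0.4532  0.399 ] gap 0.0858 j [-0.6122 -0.3859 -0.2797  1.6783  0.002   1.2773]
shift [ 0.0314 -0.2726  0.0323] turn -0.341 | yaw -0.319
```

{"fn": "step_arm", "kwargs": {
  "commands": [
    [[0.003,-0.03,0.0],-0.05],
    [[0.006,-0.06,0.0],-0.1],
    [[0.01,-0.1,0.005],-0.15],
    [[0.015,-0.14,0.01],-0.2],
    [[0.02,-0.18,0.015],-0.25],
    [[0.025,-0.22,0.02],-0.3],
    [[0.03,-0.25,0.03],-0.341],
    [[0.0314,-0.2726,0.0323],-0.341],
    [[0.0314,-0.2726,0.0323],-0.341],
    [[0.0314,-0.2726,0.0323],-0.341]
  ]
}}

```text
time: 1.82
ee_pos: [0.4416, 0.103, 0.2062]
eef_rot: [[1.0, 0.025, -0.002], [0.025, -1.0, 0.002], [-0.002, -0.002, -1.0]]
ft_force: [0.7, -0.2, 0.2]
finger_gap: 0.0851
```

```bash
python3 - <<'E'
from h import *
st();cv2.imwrite("pics/w1.png",camera("wrist"));go(handle(0)+[0,0,-.011],YAW)
E
```

```text
t 1.82 p [0.4416 0.103  0.2062] F [ 0.7425 -0.1996  0.2262] gap 0.0851 j [ 0.0797 -0.1418 -0.1496  1.5649  0.0019  1.6254]
shift [0.0005 0.0002 0.0606] turn 0.001 | yaw 0.023
```

View pics/w1.png

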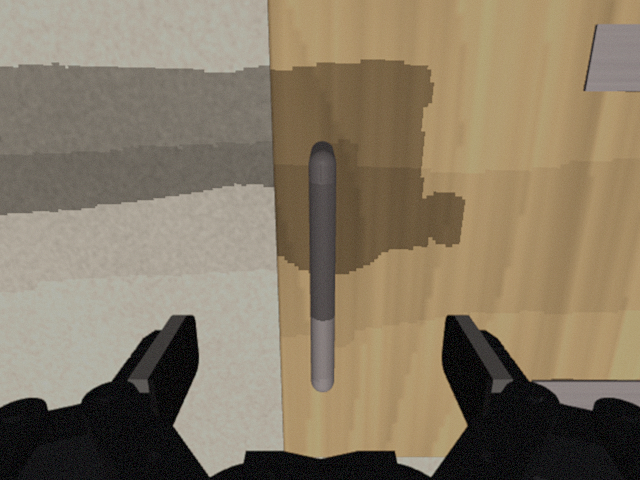

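The bar stands at column ~322, vertical and central between the jaws (180..460): aligned. I'll descend and grip.

{"fn": "step_arm", "kwargs": {
  "commands": [
    [[0,0,0.015],0],
    [[0,0,0.03],0],
    [[0,0,0.045],0],
    [[0,0,0.055],0],
    [[0,0,0.0605],0],
    [[0,0,0.0605],0],
    [[0,0,0.0605],0],
    [[0,0,0.0605],0],
    [[0,0,0.0605],0],
    [[0,0,0.0605],0]
  ]
}}

```text
time: 2.7
ee_pos: [0.4421, 0.1023, 0.1471]
eef_rot: [[1.0, 0.023, 0.0], [0.023, -1.0, 0.002], [0.0, -0.002, -1.0]]
ft_force: [-0.5, -0.0, -0.1]
finger_gap: 0.085
```

{"fn": "step_arm", "kwargs": {
  "commands": [
    [[0,0,0],0],
    [[0,0,0],0],
    [[0,0,0],0],
    [[0,0,0],0],
    [[0,0,0],0],
    [[0,0,0],0],
    [[0,0,0],0],
    [[0,0,0],0],
    [[0,0,0],0],
    [[0,0,0],0]
  ],
  "grip": 1
}}

```text
time: 3.53
ee_pos: [0.4425, 0.1023, 0.1471]
eef_rot: [[1.0, 0.023, 0.001], [0.023, -1.0, 0.002], [0.001, -0.002, -1.0]]
ft_force: [1.7, -0.4, -0.7]
finger_gap: 0.0107
```

```bash
python3 - <<'E'
from h import *
o=st()
for k in range(1,30):
    a=k*.05;d=handle(a)-handle(0);s=o["eef_rot"].T@d;print(round(a,2),s.round(4))
E
```

```text
t 3.53 p [0.4425 0.1023 0.1471] F [ 1.7378 -0.3542 -0.7049] gap 0.0107 j [ 0.0782 -0.14   -0.2651  1.4444  0.0018  1.6256]
0.05 [ 0.0029 -0.     -0.0099]
0.1 [ 0.0062 -0.     -0.0197]
0.15 [ 0.0101 -0.     -0.0293]
0.2 [ 0.0144 -0.0001 -0.0387]
0.25 [ 0.0191 -0.0001 -0.0478]
0.3 [ 0.0244 -0.0001 -0.0568]
0.35 [ 0.03   -0.0001 -0.0654]
0.4 [ 0.0361 -0.0001 -0.0737]
0.45 [ 0.0426 -0.0001 -0.0818]
0.5 [ 0.0495 -0.0001 -0.0895]
0.55 [ 0.0568 -0.0001 -0.0968]
0.6 [ 0.0644 -0.0001 -0.1038]
0.65 [ 0.0724 -0.0001 -0.1103]
0.7 [ 0.0807 -0.0001 -0.1165]
0.75 [ 0.0893 -0.0001 -0.1223]
0.8 [ 0.0981 -0.0001 -0.1276]
0.85 [ 0.1072 -0.0001 -0.1324]
0.9 [ 0.1166 -0.0001 -0.1368]
0.95 [ 0.1261 -0.0001 -0.1408]
1.0 [ 0.1359 -0.0001 -0.1442]
1.05 [ 0.1458 -0.0001 -0.1472]
1.1 [ 0.1558 -0.0001 -0.1496]
1.15 [ 0.1659 -0.     -0.1516]
1.2 [ 0.1762 -0.     -0.153 ]
1.25 [ 0.1865 -0.     -0.154 ]
1.3 [ 0.1968 -0.     -0.1544]
1.35 [ 0.2071  0.     -0.1543]
1.4 [ 0.2174  0.     -0.1537]
1.45 [ 0.2277  0.     -0.1525]
```

{"fn": "step_arm", "kwargs": {
  "commands": [
    [[0.003,0,-0.01],0],
    [[0.006,0,-0.02],0],
    [[0.01,0,-0.029],0],
    [[0.0145,0,-0.0385],0],
    [[0.019,0,-0.048],0],
    [[0.0245,0,-0.057],0],
    [[0.03,0,-0.0655],0],
    [[0.036,0,-0.0735],0],
    [[0.0425,0,-0.082],0],
    [[0.0495,0,-0.0895],0]
  ],
  "squeeze": 60
}}

```text
time: 4.37
ee_pos: [0.4872, 0.1035, 0.234]
eef_rot: [[1.0, 0.024, -0.012], [0.024, -1.0, 0.002], [-0.012, -0.002, -1.0]]
ft_force: [-7.3, 0.4, -2.1]
finger_gap: 0.0099
```

```bash
python3 - <<'E'
from h import *
o=st()
for k in range(10,30):
    a=k*.05;d=handle(a)+[0,0,-.01]-o["ee_pos"];s=o["eef_rot"].T@d;print(round(a,2),s.round(4))
E
```

```text
t 4.37 p [0.4872 0.1035 0.234 ] F [-7.2968  0.4175 -2.0741] gap 0.0099 j [ 0.0729 -0.0105  0.0292  1.6226  0.0029  1.6197]
0.5 [ 0.0042  0.0005 -0.0026]
0.55 [ 0.0114  0.0005 -0.01  ]
0.6 [ 0.0189  0.0005 -0.0171]
0.65 [ 0.0268  0.0005 -0.0238]
0.7 [ 0.035   0.0005 -0.03  ]
0.75 [ 0.0435  0.0005 -0.0359]
0.8 [ 0.0523  0.0005 -0.0413]
0.85 [ 0.0613  0.0005 -0.0463]
0.9 [ 0.0706  0.0005 -0.0508]
0.95 [ 0.0801  0.0005 -0.0549]
1.0 [ 0.0898  0.0005 -0.0585]
1.05 [ 0.0996  0.0005 -0.0616]
1.1 [ 0.1096  0.0005 -0.0642]
1.15 [ 0.1198  0.0005 -0.0663]
1.2 [ 0.13    0.0006 -0.0678]
1.25 [ 0.1403  0.0006 -0.0689]
1.3 [ 0.1506  0.0006 -0.0695]
1.35 [ 0.1609  0.0006 -0.0695]
1.4 [ 0.1712  0.0006 -0.069 ]
1.45 [ 0.1815  0.0007 -0.068 ]
```

{"fn": "step_arm", "kwargs": {
  "commands": [
    [[0.008,0.0005,-0.007],0],
    [[0.0155,0.0005,-0.0145],0],
    [[0.0235,0.0005,-0.021],0],
    [[0.031,0.0005,-0.027],0],
    [[0.039,0.0005,-0.033],0],
    [[0.048,0.0005,-0.0385],0],
    [[0.057,0.0005,-0.044],0],
    [[0.066,0.0005,-0.0486],0],
    [[0.0755,0.0005,-0.0529],0],
    [[0.085,0.0005,-0.0567],0]
  ]
}}

```text
time: 5.2
ee_pos: [0.5679, 0.1057, 0.2928]
eef_rot: [[0.999, 0.025, -0.02], [0.025, -1.0, 0.003], [-0.02, -0.004, -1.0]]
ft_force: [-14.5, 0.9, 17.9]
finger_gap: 0.0096
```

```bash
python3 - <<'E'
from h import *
o=st();print(o["eef_rot"][:,2])
for k in range(19,30):
    a=k*.05;d=handle(a)+[0,0,-.01]-o["ee_pos"];s=o["eef_rot"].T@d;print(round(a,2),s.round(4))
E
```

```text
t 5.2 p [0.5679 0.1057 0.2928] F [-14.5002   0.8949  17.9349] gap 0.0096 j [0.0655 0.2345 0.4134 1.7697 0.0046 1.6114]
[-0.0203  0.0033 -0.9998]
0.95 [0.0001 0.0009 0.0048]
1.0 [0.0098 0.0009 0.0012]
1.05 [ 0.0196  0.0009 -0.002 ]
1.1 [ 0.0296  0.001  -0.0047]
1.15 [ 0.0397  0.001  -0.0068]
1.2 [ 0.0499  0.001  -0.0085]
1.25 [ 0.0602  0.001  -0.0096]
1.3 [ 0.0705  0.001  -0.0103]
1.35 [ 0.0808  0.0011 -0.0104]
1.4 [ 0.0911  0.0011 -0.01  ]
1.45 [ 0.1014  0.0011 -0.0091]
```

{"fn": "step_arm", "kwargs": {
  "commands": [
    [[0.003,0,-0.0015],0],
    [[0.008,0,-0.003],0],
    [[0.013,0,-0.005],0],
    [[0.018,0,-0.0065],0],
    [[0.023,0,-0.008],0],
    [[0.028,0,-0.009],0],
    [[0.028,0,-0.009],0],
    [[0.028,0,-0.009],0],
    [[0.028,0,-0.009],0],
    [[0.028,0,-0.009],0]
  ]
}}

```text
time: 6.03
ee_pos: [0.5941, 0.1065, 0.3017]
eef_rot: [[0.999, 0.025, -0.024], [0.025, -1.0, 0.003], [-0.024, -0.004, -1.0]]
ft_force: [-4.2, -0.1, 4.9]
finger_gap: 0.0097
```

```bash
python3 - <<'E'
from h import *
o=st();print(o["eef_rot"][:,2])
for n in("side",): cv2.imwrite("pics/d2.png",cv2.resize(camera(n)[60:300,220:440],None,fx=2.5,fy=2.5))
for k in range(19,30):
    a=k*.05;d=handle(a)+[0,0,-.01]-o["ee_pos"];s=o["eef_rot"].T@d;print(round(a,2),s.round(4))
E
```

```text
t 6.03 p [0.5941 0.1065 0.3017] F [-4.2107 -0.0521  4.8911] gap 0.0097 j [0.0638 0.3205 0.5363 1.8103 0.0049 1.6095]
[-0.024   0.0034 -0.9997]
0.95 [-0.0259  0.001   0.0144]
1.0 [-0.0162  0.001   0.0107]
1.05 [-0.0064  0.0011  0.0075]
1.1 [0.0036 0.0011 0.0048]
1.15 [0.0137 0.0011 0.0026]
1.2 [0.0239 0.0011 0.0009]
1.25 [ 0.0341  0.0012 -0.0003]
1.3 [ 0.0444  0.0012 -0.001 ]
1.35 [ 0.0548  0.0012 -0.0011]
1.4 [ 0.0651  0.0013 -0.0008]
1.45 [0.0754 0.0013 0.0001]
```

View pics/d2.png

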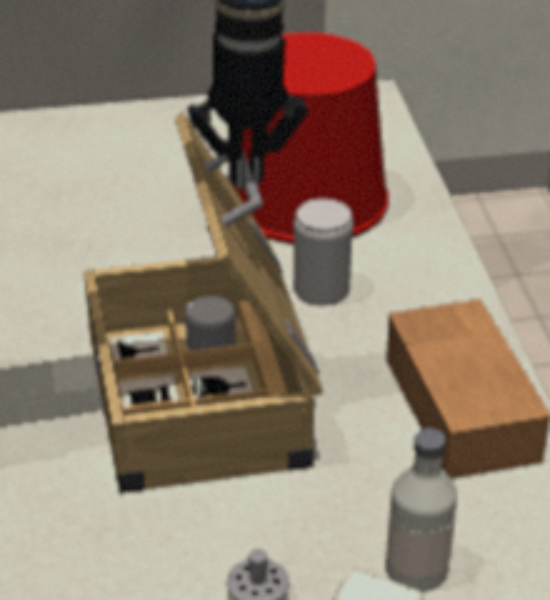

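{"fn": "step_arm", "kwargs": {
  "commands": [
    [[0.006,0,-0.0015],0],
    [[0.0125,0,-0.002],0],
    [[0.019,0,-0.0035],0],
    [[0.025,0,-0.0045],0],
    [[0.031,0,-0.005],0],
    [[0.0365,0,-0.0055],0],
    [[0.0365,0,-0.0055],0],
    [[0.0365,0,-0.0055],0],
    [[0.0365,0,-0.0055],0],
    [[0.0365,0,-0.0055],0]
  ]
}}

```text
time: 6.92
ee_pos: [0.6305, 0.1075, 0.3074]
eef_rot: [[0.999, 0.025, -0.023], [0.025, -1.0, 0.004], [-0.023, -0.004, -1.0]]
ft_force: [-3.5, 0.6, 5.8]
finger_gap: 0.0092
```

```bash
python3 - <<'E'
from h import *
o=st();print(o["eef_rot"][:,2])
for k in range(22,30):
    a=k*.05;d=handle(a)+[0,0,-.01]-o["ee_pos"];s=o["eef_rot"].T@d;print(round(a,2),s.round(4))
i=camera("side")[60:260,270:400];cv2.imwrite("pics/d3.png",cv2.resize(i,None,fx=3,fy=3))
cv2.imwrite("pics/s3.png",camera("scene"))
E
```

```text
t 6.92 p [0.6305 0.1075 0.3074] F [-3.5144  0.6397  5.8475] gap 0.0092 j [0.0616 0.438  0.7005 1.8558 0.005  1.6073]
[-0.0228  0.0036 -0.9997]
1.1 [-0.0327  0.0012  0.0113]
1.15 [-0.0226  0.0012  0.0091]
1.2 [-0.0124  0.0012  0.0075]
1.25 [-0.0022  0.0012  0.0063]
1.3 [0.0082 0.0013 0.0056]
1.35 [0.0185 0.0013 0.0055]
1.4 [0.0288 0.0013 0.0058]
1.45 [0.0391 0.0014 0.0067]
```

View pics/d3.png

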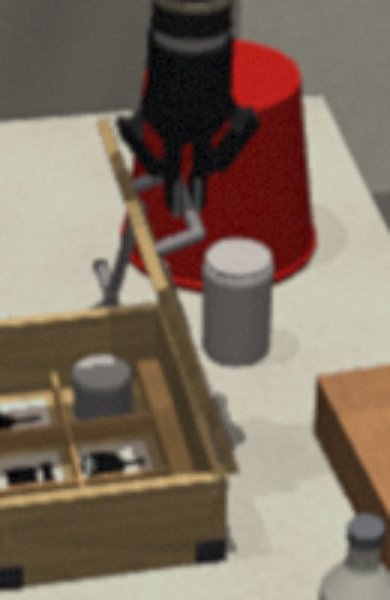

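View pics/s3.png

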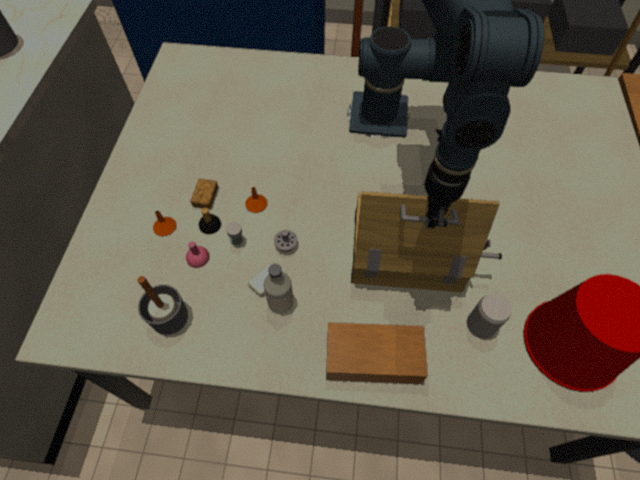

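{"fn": "step_arm", "kwargs": {
  "commands": [
    [[0.005,0,0],0],
    [[0.01,0,-0.0005],0],
    [[0.015,0,-0.0005],0],
    [[0.02,0,-0.0005],0],
    [[0.025,0,0],0],
    [[0.025,0,0],0],
    [[0.025,0,0],0],
    [[0.025,0,0],0],
    [[0.025,0,0],0],
    [[0.025,0,0],0]
  ]
}}

```text
time: 7.85
ee_pos: [0.6569, 0.1082, 0.3077]
eef_rot: [[0.999, 0.025, -0.019], [0.025, -1.0, 0.004], [-0.019, -0.005, -1.0]]
ft_force: [-1.7, 0.0, 5.5]
finger_gap: 0.0094
```

```bash
python3 - <<'E'
from h import *
o=st();print(o["eef_rot"][:,2])
for k in range(25,30):
    a=k*.05;d=handle(a)+[0,0,-.01]-o["ee_pos"];s=o["eef_rot"].T@d;print(round(a,2),s.round(4))
i=camera("side")[60:260,270:400];cv2.imwrite("pics/d4.png",cv2.resize(i,None,fx=3,fy=3))
E
```

```text
t 7.85 p [0.6569 0.1082 0.3077] F [-1.6985  0.0217  5.4932] gap 0.0094 j [0.0602 0.526  0.8222 1.8862 0.0052 1.6058]
[-0.0195  0.0041 -0.9998]
1.25 [-0.0286  0.0013  0.007 ]
1.3 [-0.0182  0.0014  0.0064]
1.35 [-0.0079  0.0014  0.0063]
1.4 [0.0024 0.0014 0.0067]
1.45 [0.0127 0.0015 0.0076]
```

View pics/d4.png

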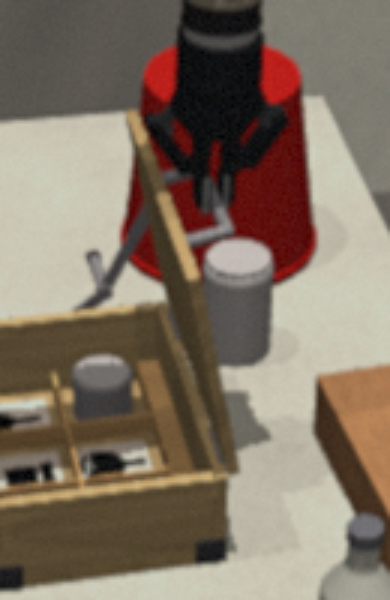

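{"fn": "step_arm", "kwargs": {
  "commands": [
    [[0.003,0,0],0],
    [[0.006,0,0.0005],0],
    [[0.009,0,0.0005],0],
    [[0.01,0,0.0005],0],
    [[0.01,0,0.0005],0],
    [[0.01,0,0.0005],0],
    [[0.01,0,0.0005],0],
    [[0.01,0,0.0005],0],
    [[0.01,0,0.0005],0],
    [[0.01,0,0.0005],0]
  ]
}}

```text
time: 8.73
ee_pos: [0.6665, 0.1085, 0.3068]
eef_rot: [[0.999, 0.025, -0.022], [0.025, -1.0, 0.004], [-0.021, -0.005, -1.0]]
ft_force: [-4.4, -0.6, 3.8]
finger_gap: 0.0093
```

{"fn": "step_arm", "kwargs": {
  "commands": [
    [[0,0,0],0],
    [[0,0,0],0],
    [[0,0,0],0],
    [[0,0,0],0],
    [[0,0,0],0],
    [[0,0,0],0],
    [[0,0,0],0],
    [[0,0,0],0],
    [[0,0,0],0],
    [[0,0,0],0]
  ],
  "grip": 0.5
}}

```text
time: 9.57
ee_pos: [0.6665, 0.1085, 0.3069]
eef_rot: [[0.999, 0.025, -0.021], [0.025, -1.0, 0.004], [-0.021, -0.005, -1.0]]
ft_force: [-0.3, 0.3, 0.5]
finger_gap: 0.0217
```

```bash
python3 - <<'E'
from h import *
o=st();print(o["eef_rot"][:,2])
for k in range(25,30):
    a=k*.05;d=handle(a)+[0,0,-.01]-o["ee_pos"];s=o["eef_rot"].T@d;print(round(a,2),s.round(4))
i=camera("side")[60:260,270:400];cv2.imwrite("pics/d5.png",cv2.resize(i,None,fx=3,fy=3))
E
```

```text
t 9.57 p [0.6665 0.1085 0.3069] F [-0.279   0.2919  0.4763] gap 0.0217 j [0.0597 0.5647 0.8756 1.9028 0.0054 1.6053]
[-0.0213  0.0041 -0.9998]
1.25 [-0.0381  0.0014  0.0065]
1.3 [-0.0278  0.0014  0.0059]
1.35 [-0.0175  0.0014  0.0057]
1.4 [-0.0072  0.0015  0.0061]
1.45 [0.0031 0.0015 0.007 ]
```

View pics/d5.png

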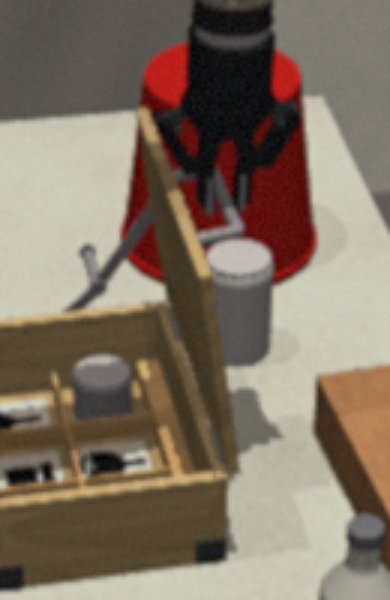

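{"fn": "step_arm", "kwargs": {
  "commands": [
    [[0,0,-0.01],0],
    [[0,0,-0.02],0],
    [[0,0,-0.03],0],
    [[0,0,-0.045],0],
    [[0,0,-0.06],0],
    [[0,0,-0.075],0],
    [[0,0,-0.085],0],
    [[0,0,-0.085],0],
    [[0,0,-0.085],0],
    [[0,0,-0.085],0]
  ]
}}

```text
time: 10.45
ee_pos: [0.6627, 0.1073, 0.3887]
eef_rot: [[1.0, 0.025, -0.011], [0.025, -1.0, 0.005], [-0.011, -0.005, -1.0]]
ft_force: [-0.1, -0.5, 0.4]
finger_gap: 0.0213
```

```bash
python3 - <<'E'
from h import *
o=st()
for a in (1.38,1.41,1.43,1.44,1.449): print(a,knee(a))
i=camera("scene");cv2.imwrite("pics/s6.png",cv2.resize(i[170:320,340:540],None,fx=4,fy=4))
go(knee(1.44,.055)+[0,0,.08],YAW)
E
```

```text
t 10.45 p [0.6627 0.1073 0.3887] F [-0.0873 -0.5174  0.3747] gap 0.0213 j [0.058  0.7941 1.4197 2.2068 0.0058 1.6036]
1.38 [0.5732 0.304  0.1193]
1.41 [0.5699 0.3039 0.1234]
1.43 [0.5665 0.3039 0.1273]
1.44 [0.5636 0.3038 0.1303]
1.449 [0.5589 0.3037 0.135 ]
shift [-0.0921 -0.2009  0.1805] turn 0.003 | yaw 0.025
```

View pics/s6.png

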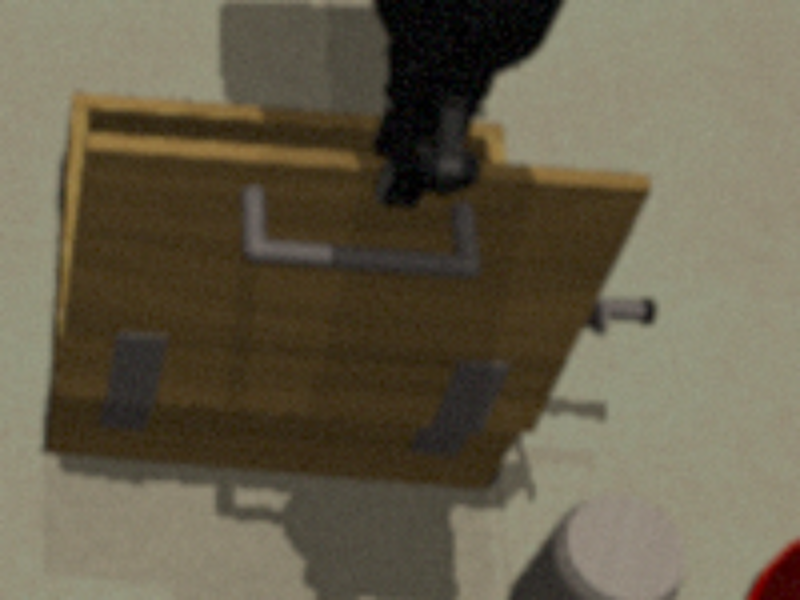

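{"fn": "step_arm", "kwargs": {
  "commands": [
    [[-0.015,-0.02,0],0],
    [[-0.03,-0.04,0],0],
    [[-0.045,-0.06,0],0],
    [[-0.06,-0.08,0],0],
    [[-0.075,-0.1,0],0],
    [[-0.085,-0.125,0],0],
    [[-0.09,-0.15,0],0],
    [[-0.092,-0.175,0],0],
    [[-0.092,-0.195,0.01],0],
    [[-0.092,-0.203,0.02],0]
  ],
  "grip": -0.2
}}

```text
time: 11.33
ee_pos: [0.5654, 0.3114, 0.3737]
eef_rot: [[1.0, 0.028, -0.004], [0.028, -1.0, 0.009], [-0.004, -0.01, -1.0]]
ft_force: [0.1, -0.2, 0.1]
finger_gap: 0.0512
```

```bash
python3 - <<'E'
from h import *
o=st();S=get_calibration("scene")
for z in (.12,.125,.13,.135,.14): print(z,onz(S,(501,247.5),z))
print(knee(1.43,.074))
i=camera("wrist");cv2.imwrite("pics/w6.png",i)
go(knee(1.44,.055)+[0,0,.05],YAW)
E
```

```text
t 11.33 p [0.5654 0.3114 0.3737] F [ 0.099  -0.2142  0.1214] gap 0.0512 j [0.3948 0.5273 0.9672 2.0107 0.0102 1.9373]
0.12 [0.5616 0.3235 0.12  ]
0.125 [0.5647 0.3215 0.125 ]
0.13 [0.5679 0.3196 0.13  ]
0.135 [0.571  0.3176 0.135 ]
0.14 [0.5742 0.3157 0.14  ]
[0.5661 0.3259 0.1273]
shift [-0.      0.0065  0.1903] turn 0.007 | yaw 0.029
```

View pics/w6.png

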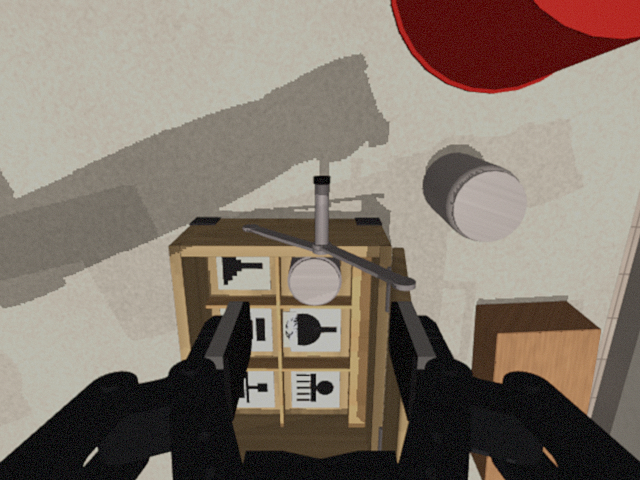

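```bash
python3 - <<'E'
from h import *
o=st();W=get_calibration("wrist")
for z in (.12,.127,.134):print(z,onz(W,(321,180),z),onz(W,(320,246),z))
i=cv2.imread("pics/w6.png");crop(i,165,215,405,425,3,"w6c.png")
E
```

```text
t 11.38 p [0.565  0.3118 0.3707] F [ 0.8421  0.5778 -1.2851] gap 0.0511 j [0.3953 0.5282 0.9616 2.009  0.0106 1.9371]
0.12 [0.564  0.3197 0.12  ] [0.5649 0.2558 0.12  ]
0.127 [0.564  0.3209 0.127 ] [0.5649 0.2582 0.127 ]
0.134 [0.564  0.3222 0.134 ] [0.5649 0.2607 0.134 ]
```

View pics/w6c.png

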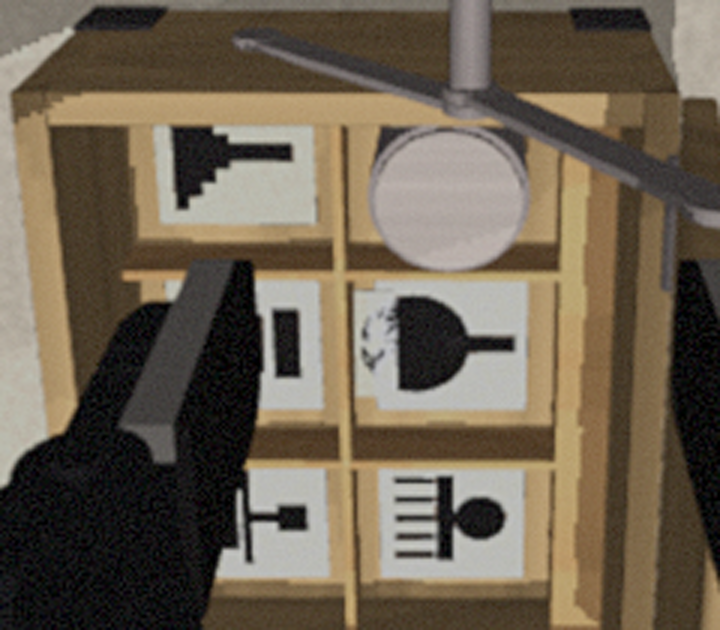

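{"fn": "step_arm", "kwargs": {
  "commands": [
    [[0,0.001,0.03],0],
    [[0,0.002,0.06],0],
    [[0,0.003,0.09],0],
    [[0,0.004,0.12],0],
    [[0,0.004,0.15],0],
    [[0,0.004,0.18],0],
    [[0,0.004,0.21],0],
    [[0,0.004,0.23],0],
    [[0,0.004,0.24],0],
    [[0,0.004,0.24],0]
  ]
}}

```text
time: 12.22
ee_pos: [0.5623, 0.3088, 0.1289]
eef_rot: [[1.0, 0.028, -0.011], [0.028, -1.0, 0.007], [-0.011, -0.007, -1.0]]
ft_force: [-0.5, 0.0, 0.6]
finger_gap: 0.0513
```

```bash
python3 - <<'E'
from h import *
o=st();i=camera("wrist");cv2.imwrite("pics/w7.png",i)
go([.5645,.305,.117],YAW)
E
```

```text
t 12.22 p [0.5623 0.3088 0.1289] F [-0.5092  0.0465  0.5525] gap 0.0513 j [0.3928 0.3631 0.2444 1.4599 0.0104 1.9351]
shift [0.0012 0.0045 0.014 ] turn 0.007 | yaw 0.029
```

View pics/w7.png

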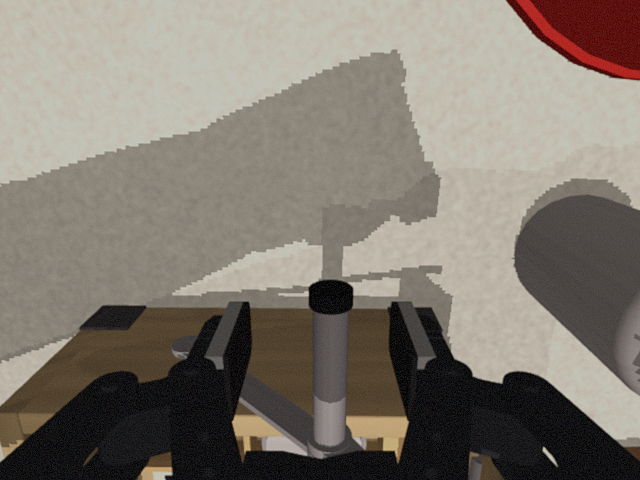

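{"fn": "step_arm", "kwargs": {
  "commands": [
    [[0.001,0.001,0.005],0],
    [[0.001,0.0025,0.01],0],
    [[0.0012,0.003,0.013],0],
    [[0.0012,0.003,0.013],0],
    [[0.0012,0.003,0.013],0],
    [[0.0012,0.003,0.013],0],
    [[0.0012,0.003,0.013],0],
    [[0.0012,0.003,0.013],0],
    [[0.0012,0.003,0.013],0],
    [[0.0012,0.003,0.013],0]
  ]
}}

```text
time: 13.1
ee_pos: [0.5645, 0.3065, 0.1181]
eef_rot: [[1.0, 0.029, -0.008], [0.029, -1.0, 0.008], [-0.008, -0.008, -1.0]]
ft_force: [0.4, 1.4, 0.2]
finger_gap: 0.0511
```

{"fn": "step_arm", "kwargs": {
  "commands": [
    [[0,0,0],0],
    [[0,0,0],0],
    [[0,0,0],0],
    [[0,0,0],0],
    [[0,0,0],0],
    [[0,0,0],0],
    [[0,0,0],0],
    [[0,0,0],0],
    [[0,0,0],0],
    [[0,0,0],0]
  ],
  "grip": 1,
  "squeeze": 30
}}

```text
time: 13.93
ee_pos: [0.5655, 0.3066, 0.1187]
eef_rot: [[1.0, 0.028, -0.006], [0.028, -1.0, 0.008], [-0.006, -0.008, -1.0]]
ft_force: [5.8, 1.2, 0.8]
finger_gap: 0.012
```

```bash
python3 - <<'E'
from h import *
o=st()
E
```

```text
t 13.93 p [0.5655 0.3066 0.1187] F [5.8204 1.1795 0.7572] gap 0.012 j [0.3878 0.3639 0.2252 1.4345 0.0099 1.9303]
```

{"fn": "step_arm", "kwargs": {
  "commands": [
    [[-0.002,0,-0.002],0],
    [[-0.004,0,-0.004],0],
    [[-0.006,0,-0.006],0],
    [[-0.008,0,-0.008],0],
    [[-0.01,0,-0.01],0],
    [[-0.012,0,-0.0115],0],
    [[-0.0135,0,-0.0125],0],
    [[-0.015,0,-0.0138],0],
    [[-0.015,0,-0.0138],0],
    [[-0.015,0,-0.0138],0]
  ]
}}

```text
time: 14.77
ee_pos: [0.552, 0.3062, 0.132]
eef_rot: [[1.0, 0.028, -0.003], [0.028, -1.0, 0.009], [-0.003, -0.009, -1.0]]
ft_force: [9.0, 1.6, -3.8]
finger_gap: 0.0121
```

```bash
python3 - <<'E'
from h import *
o=st()
i=camera("side")[60:260,270:400];cv2.imwrite("pics/d8.png",cv2.resize(i,None,fx=3,fy=3))
E
```

```text
t 14.77 p [0.552  0.3062 0.132 ] F [ 8.9808  1.6206 -3.7761] gap 0.0121 j [0.3957 0.3257 0.2035 1.4481 0.0091 1.9385]
```

View pics/d8.png

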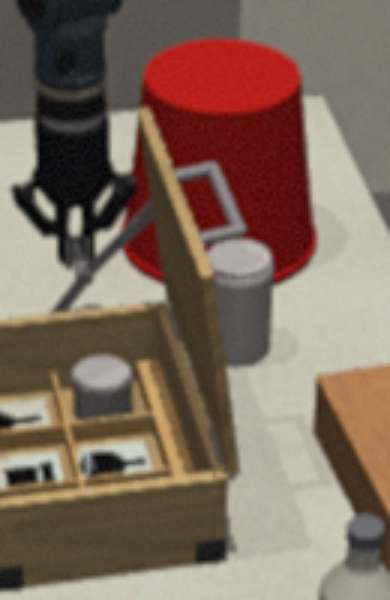

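{"fn": "step_arm", "kwargs": {
  "commands": [
    [[-0.0015,0,-0.0012],0],
    [[-0.003,0,-0.0024],0],
    [[-0.0045,0,-0.0036],0],
    [[-0.006,0,-0.0048],0],
    [[-0.006,0,-0.0048],0],
    [[-0.006,0,-0.0048],0],
    [[-0.006,0,-0.0048],0],
    [[-0.006,0,-0.0048],0],
    [[-0.006,0,-0.0048],0],
    [[-0.006,0,-0.0048],0]
  ]
}}

```text
time: 15.65
ee_pos: [0.5514, 0.3061, 0.1326]
eef_rot: [[1.0, 0.027, 0.005], [0.027, -1.0, 0.009], [0.005, -0.009, -1.0]]
ft_force: [22.2, 4.3, -19.8]
finger_gap: 0.0119
```

Hard stop reached (force rose to about 30 N, no motion), so it's locked. Releasing.

{"fn": "step_arm", "kwargs": {
  "commands": [
    [[0,0,0],0],
    [[0,0,0],0],
    [[0,0,0],0],
    [[0,0,0],0],
    [[0,0,0],0],
    [[0,0,0],0],
    [[0,0,0],0],
    [[0,0,-0.005],0],
    [[0,0,-0.015],0],
    [[0,0,-0.03],0]
  ],
  "grip": 0.2
}}

```text
time: 16.48
ee_pos: [0.5503, 0.3054, 0.162]
eef_rot: [[1.0, 0.027, 0.002], [0.027, -1.0, 0.008], [0.003, -0.008, -1.0]]
ft_force: [-0.3, 0.7, 0.4]
finger_gap: 0.0342
```

{"fn": "step_arm", "kwargs": {
  "commands": [
    [[0,0,-0.025],0],
    [[0,0,-0.05],0],
    [[0,0,-0.075],0],
    [[-0.01,0.01,-0.1],0],
    [[-0.02,0.02,-0.125],0],
    [[-0.03,0.04,-0.145],0],
    [[-0.04,0.07,-0.155],0],
    [[-0.05,0.1,-0.165],0],
    [[-0.06,0.13,-0.17],0],
    [[-0.065,0.14,-0.17],0]
  ]
}}

```text
time: 17.32
ee_pos: [0.4883, 0.1595, 0.3347]
eef_rot: [[1.0, 0.024, 0.008], [0.024, -1.0, 0.007], [0.008, -0.007, -1.0]]
ft_force: [-0.1, 0.3, 0.3]
finger_gap: 0.0343
```

```bash
python3 - <<'E'
from h import *
o=st();cv2.imwrite("pics/w9.png",camera("wrist"));cv2.imwrite("pics/d9.png",camera("side"))
go([.4158,-.3438,.2],None)
E
```

```text
t 17.32 p [0.4883 0.1595 0.3347] F [-0.1258  0.2808  0.3452] gap 0.0343 j [0.182  0.0563 0.3007 1.8063 0.0053 1.7288]
shift [-0.0854  0.5041  0.1283] turn 0 | yaw 0.024
```

View pics/w9.png

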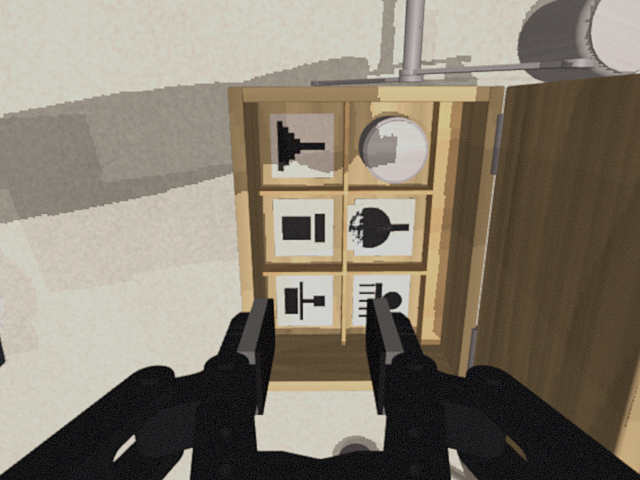

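View pics/d9.png

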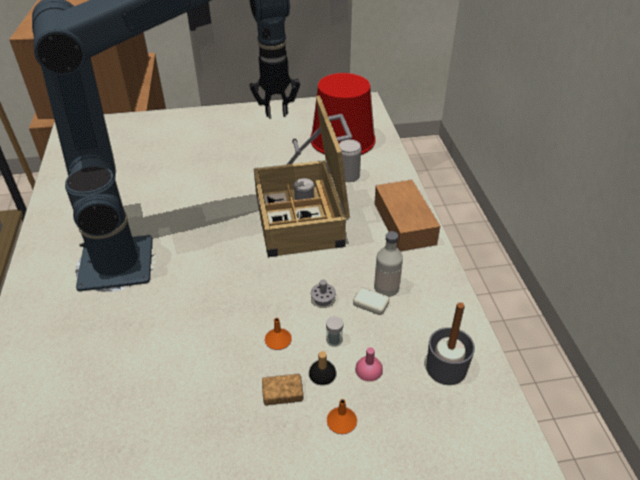

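```bash
python3 - <<'E'
from h import *
o=st();W=get_calibration("wrist")
for n,p,l in[("funnel",(302,146),(-.056,.09)),("jar",(303.5,227),(-.056,0)),("plunger",(382,227),(.034,0)),("strainer",(305,301),(-.056,-.09))]:
    print(n,onz(W,p,.0145),ch(*l,.014))
print("near funnel path, strainer etc"); go([.5477,-.2317,.2],0.02)
E
```

```text
t 17.42 p [0.4884 0.1611 0.333 ] F [0.1825 0.0682 0.1175] gap 0.0341 j [0.1839 0.0584 0.2994 1.8046 0.0072 1.731 ]
funnel [0.471  0.1922 0.0145] [0.471  0.1927 0.014 ]
jar [0.4737 0.1036 0.0145] [0.473  0.1028 0.014 ]
plunger [0.561  0.1055 0.0145] [0.563  0.1047 0.014 ]
strainer [0.4765 0.0127 0.0145] [0.475  0.0128 0.014 ]
near funnel path, strainer etc
shift [0.0492 0.3952 0.13  ] turn 0.004 | yaw 0.024
```

{"fn": "step_arm", "kwargs": {
  "commands": [
    [[0.005,0.04,0.005],0],
    [[0.01,0.08,0.015],0],
    [[0.015,0.12,0.03],0],
    [[0.02,0.16,0.045],0],
    [[0.025,0.2,0.06],0],
    [[0.03,0.24,0.08],0],
    [[0.035,0.28,0.1],0],
    [[0.04,0.32,0.115],0],
    [[0.047,0.36,0.13],0],
    [[0.0492,0.395,0.14],0]
  ],
  "grip": -0.1,
  "squeeze": 40
}}

```text
time: 18.25
ee_pos: [0.5478, -0.2239, 0.1905]
eef_rot: [[1.0, 0.025, 0.005], [0.025, -1.0, 0.01], [0.005, -0.01, -1.0]]
ft_force: [-0.3, -0.0, 0.3]
finger_gap: 0.0471
```

```bash
cat >> h.py <<'E'
def snap(n,p=None):
    im=camera(n);cv2.imwrite("pics/"+(p or n)+".png",im);return im
E
python3 - <<'E'
from h import *
o=st();W=get_calibration("wrist");snap("wrist","w10")
print("expect",proj(W,[.5477,-.2317,.068]))
go([.5477,-.2317,.047],.02)
E
```

```text
t 18.25 p [ 0.5478 -0.2239  0.1905] F [-0.2947 -0.0492  0.3057] gap 0.0471 j [-0.5073  0.2166  0.188   1.5426  0.0115  1.0382]
expect [318.0371 241.2899]
shift [0.0006 0.0009 0.1394] turn -0.001 | yaw 0.019
```

View pics/w10.png

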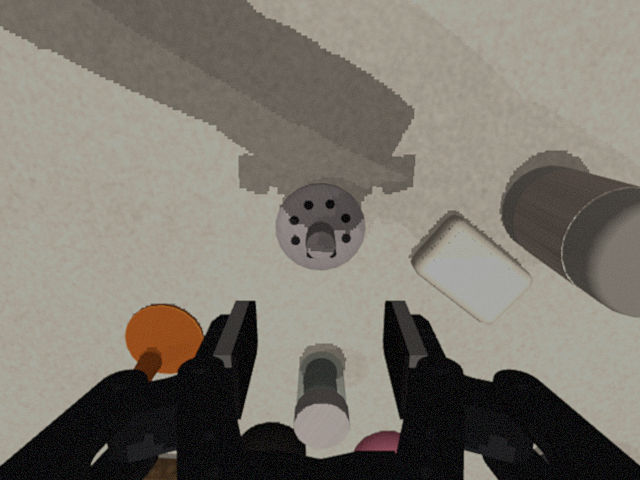

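{"fn": "step_arm", "kwargs": {
  "commands": [
    [[0.001,0.001,0.025],0],
    [[0.001,0.001,0.05],0],
    [[0.001,0.002,0.075],0],
    [[0.001,0.002,0.1],0],
    [[0.001,0.002,0.12],0],
    [[0.001,0.002,0.132],0],
    [[0.001,0.002,0.139],0],
    [[0.001,0.002,0.139],0],
    [[0.001,0.002,0.139],0],
    [[0.001,0.002,0.139],0]
  ]
}}

```text
time: 19.13
ee_pos: [0.5495, -0.2332, 0.0493]
eef_rot: [[1.0, 0.019, 0.004], [0.019, -1.0, 0.004], [0.004, -0.004, -1.0]]
ft_force: [0.7, 0.2, 0.6]
finger_gap: 0.047
```

{"fn": "step_arm", "kwargs": {
  "commands": [
    [[0,0,0],0],
    [[0,0,0],0],
    [[0,0,0],0],
    [[0,0,0],0],
    [[0,0,0],0],
    [[0,0,0],0],
    [[0,0,0],0],
    [[0,0,0],0],
    [[0,0,0],0],
    [[0,0,0],0]
  ],
  "grip": 1
}}

```text
time: 19.97
ee_pos: [0.5506, -0.2339, 0.0511]
eef_rot: [[1.0, 0.019, 0.007], [0.019, -1.0, 0.002], [0.007, -0.002, -1.0]]
ft_force: [-0.1, -0.2, 6.4]
finger_gap: 0.0186
```

```bash
python3 - <<'E'
from h import *
o=st();t=ch(-.056,-.09,0)
go([o["ee_pos"][0],o["ee_pos"][1],.22],.02);go([t[0],t[1],.22],.022)
E
```

```text
t 19.97 p [ 0.5506 -0.2339  0.0511] F [-0.094  -0.1777  6.4253] gap 0.0186 j [-0.5164  0.2706 -0.0271  1.268   0.0052  1.0355]
shift [ 0.0012 -0.0003 -0.1689] turn -0.001 | yaw 0.019
shift [-0.0698 -0.2484 -0.1689] turn -0.003 | yaw 0.019
```

{"fn": "step_arm", "kwargs": {
  "commands": [
    [[0,0,-0.015],0],
    [[0,0,-0.04],0],
    [[0,0,-0.07],0],
    [[0,-0.005,-0.1],0],
    [[-0.005,-0.02,-0.13],0],
    [[-0.015,-0.05,-0.155],0],
    [[-0.025,-0.09,-0.169],0],
    [[-0.035,-0.13,-0.169],0],
    [[-0.05,-0.17,-0.169],0],
    [[-0.06,-0.21,-0.169],0]
  ]
}}

```text
time: 20.8
ee_pos: [0.4846, -0.0259, 0.2198]
eef_rot: [[1.0, 0.018, 0.006], [0.018, -1.0, 0.002], [0.006, -0.002, -1.0]]
ft_force: [0.9, 0.5, -1.1]
finger_gap: 0.0186
```

```bash
python3 - <<'E'
from h import *
o=st();t=ch(-.056,-.09,0);print(t);W=get_calibration("wrist");snap("wrist","w11")
go([t[0],t[1],.1],.022);go([t[0],t[1],.068],.022)
E
```

```text
t 20.8 p [ 0.4846 -0.0259  0.2198] F [ 0.9144  0.4568 -1.0755] gap 0.0186 j [-0.1939 -0.0655 -0.0524  1.5783  0.0034  1.3592]
[0.475  0.0128 0.    ]
shift [-0.0066 -0.0298  0.1202] turn 0.003 | yaw 0.025
shift [-0.0067 -0.0294  0.1522] turn 0.003 | yaw 0.025
```

View pics/w11.png

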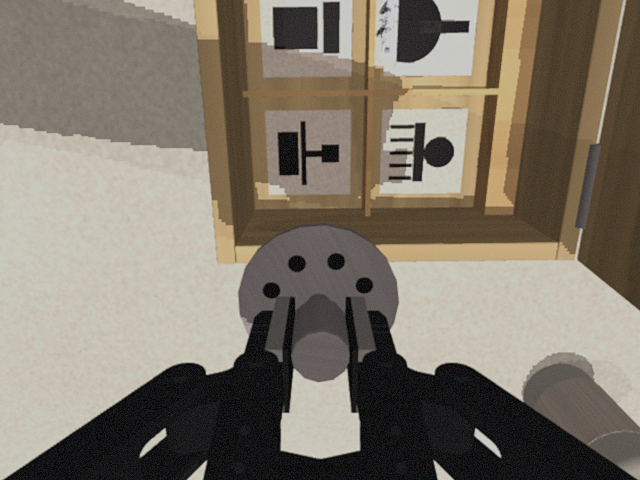

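{"fn": "step_arm", "kwargs": {
  "commands": [
    [[-0.004,-0.015,0],0],
    [[-0.007,-0.0298,0.0],0],
    [[-0.007,-0.0298,0.02],0],
    [[-0.007,-0.0298,0.045],0],
    [[-0.007,-0.0298,0.07],0],
    [[-0.007,-0.0298,0.095],0],
    [[-0.007,-0.0298,0.115],0],
    [[-0.007,-0.0298,0.13],0],
    [[-0.007,-0.0298,0.13],0],
    [[-0.007,-0.0298,0.13],0]
  ]
}}

```text
time: 21.68
ee_pos: [0.4731, 0.0129, 0.0886]
eef_rot: [[1.0, 0.025, -0.001], [0.025, -1.0, 0.011], [-0.001, -0.011, -1.0]]
ft_force: [0.1, 1.0, -0.5]
finger_gap: 0.0184
```

```bash
python3 - <<'E'
from h import *
o=st();t=ch(-.056,-.09,0)
go([t[0],t[1],.065],.022);print(o["eef_rot"][:,2])
E
```

```text
t 21.68 p [0.4731 0.0129 0.0886] F [ 0.1357  0.9678 -0.5074] gap 0.0184 j [-0.1217 -0.0644 -0.3129  1.3247  0.011   1.4244]
shift [0.0019 0.0005 0.0236] turn 0.003 | yaw 0.025
[-0.0009  0.0112 -0.9999]
```

{"fn": "step_arm", "kwargs": {
  "commands": [
    [[0.002,0,0.008],0],
    [[0.002,0,0.015],0],
    [[0.002,0,0.019],0],
    [[0.002,0,0.022],0],
    [[0.002,0,0.0235],0],
    [[0.002,0,0.0245],0],
    [[0.002,0,0.0245],0],
    [[0.002,0,0.0245],0],
    [[0.002,0,0.0245],0],
    [[0.002,0,0.0245],0]
  ]
}}

```text
time: 22.52
ee_pos: [0.475, 0.0133, 0.0652]
eef_rot: [[1.0, 0.025, -0.001], [0.025, -1.0, 0.011], [-0.0, -0.011, -1.0]]
ft_force: [-3.7, 0.4, 5.8]
finger_gap: 0.0186
```

{"fn": "step_arm", "kwargs": {
  "commands": [
    [[0,0,0],0],
    [[0,0,0],0],
    [[0,0,0],0],
    [[0,0,0],0],
    [[0,0,0],0],
    [[0,0,0],0],
    [[0,0,-0.01],0],
    [[0,0,-0.03],0],
    [[0,0,-0.06],0],
    [[0,0,-0.09],0]
  ],
  "grip": 0.15
}}

```text
time: 23.35
ee_pos: [0.472, 0.0126, 0.1541]
eef_rot: [[1.0, 0.025, -0.008], [0.025, -1.0, 0.012], [-0.008, -0.012, -1.0]]
ft_force: [0.9, 0.4, 0.6]
finger_gap: 0.0362
```

```bash
python3 - <<'E'
from h import *
o=st();snap("wrist","w12")
go([.5529,-.3714,.2],.02)
E
```

```text
t 23.35 p [0.472  0.0126 0.1541] F [0.9424 0.4218 0.5967] gap 0.0362 j [-0.1225 -0.0827 -0.199   1.4644  0.0108  1.4235]
shift [ 0.0673  0.3849 -0.0417] turn 0.005 | yaw 0.025
```

View pics/w12.png

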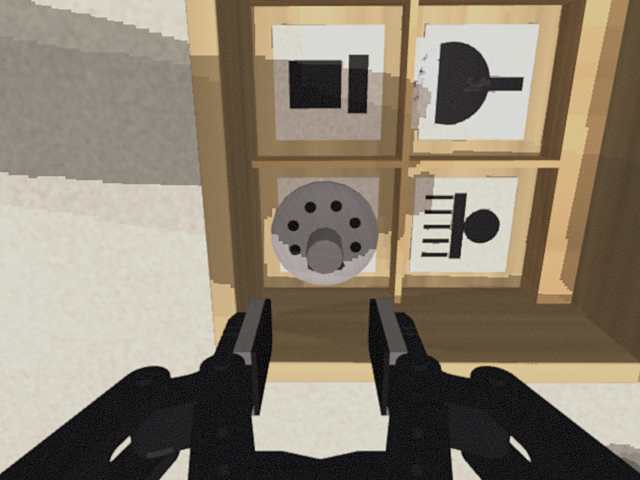

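{"fn": "step_arm", "kwargs": {
  "commands": [
    [[0,0,-0.02],0],
    [[0.0,0.01,-0.04],0],
    [[0.005,0.04,-0.045],0],
    [[0.012,0.08,-0.045],0],
    [[0.02,0.12,-0.045],0],
    [[0.028,0.16,-0.045],0],
    [[0.035,0.2,-0.045],0],
    [[0.042,0.24,-0.045],0],
    [[0.049,0.28,-0.045],0],
    [[0.056,0.32,-0.045],0]
  ],
  "grip": -0.55
}}

```text
time: 24.23
ee_pos: [0.5386, -0.3079, 0.2027]
eef_rot: [[1.0, 0.025, 0.001], [0.025, -1.0, 0.013], [0.001, -0.013, -1.0]]
ft_force: [0.3, 1.5, 0.5]
finger_gap: 0.0663
```

{"fn": "step_arm", "kwargs": {
  "commands": [
    [[0.005,0.03,0.0],0],
    [[0.008,0.055,0.0],0],
    [[0.01,0.06,0.0],0],
    [[0.01,0.06,0.01],0],
    [[0.01,0.06,0.02],0],
    [[0.01,0.06,0.03],0],
    [[0.01,0.06,0.03],0],
    [[0.01,0.06,0.03],0],
    [[0.01,0.06,0.03],0],
    [[0.01,0.06,0.03],0]
  ]
}}

```text
time: 25.07
ee_pos: [0.5504, -0.3667, 0.1729]
eef_rot: [[1.0, 0.025, 0.002], [0.025, -1.0, 0.012], [0.002, -0.012, -1.0]]
ft_force: [0.6, -0.8, -0.4]
finger_gap: 0.0659
```

```bash
python3 - <<'E'
from h import *
o=st();W=get_calibration("wrist");snap("wrist","w13")
print("expect",proj(W,[.5529,-.3714,.07]))
go([.5529,-.3714,.05],.02)
E
```

```text
t 25.07 p [ 0.5504 -0.3667  0.1729] F [ 0.6148 -0.8188 -0.3823] gap 0.0659 j [-0.6939  0.4138  0.3972  1.5605  0.0105  0.8514]
expect [323.1187 247.2827]
shift [0.002  0.0059 0.123 ] turn 0.005 | yaw 0.025
```

View pics/w13.png

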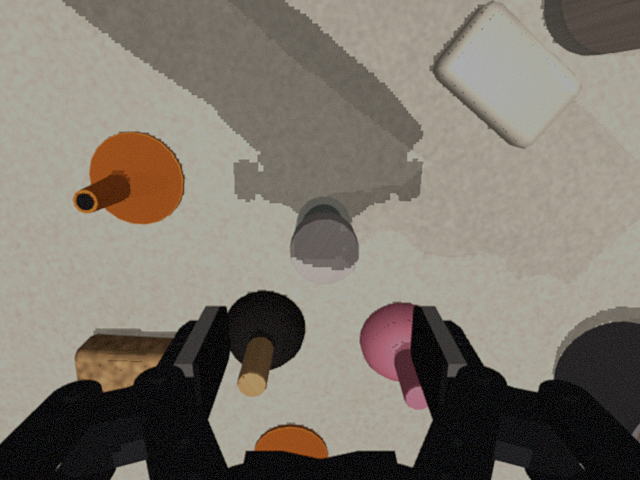

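{"fn": "step_arm", "kwargs": {
  "commands": [
    [[0.001,0.003,0.025],0],
    [[0.002,0.005,0.05],0],
    [[0.002,0.006,0.075],0],
    [[0.002,0.006,0.095],0],
    [[0.002,0.006,0.11],0],
    [[0.002,0.006,0.118],0],
    [[0.002,0.006,0.122],0],
    [[0.002,0.006,0.122],0],
    [[0.002,0.006,0.122],0],
    [[0.002,0.006,0.122],0]
  ]
}}

```text
time: 25.95
ee_pos: [0.5539, -0.3723, 0.0529]
eef_rot: [[1.0, 0.025, 0.005], [0.025, -1.0, 0.01], [0.005, -0.01, -1.0]]
ft_force: [0.9, -0.1, 0.4]
finger_gap: 0.0663
```

{"fn": "step_arm", "kwargs": {
  "commands": [
    [[0,0,0],0],
    [[0,0,0],0],
    [[0,0,0],0],
    [[0,0,0],0],
    [[0,0,0],0],
    [[0,0,0],0],
    [[0,0,0],0],
    [[0,0,0],0],
    [[0,0,0],0],
    [[0,0,0],0]
  ],
  "grip": 1,
  "squeeze": 45
}}

```text
time: 26.78
ee_pos: [0.5548, -0.3732, 0.0551]
eef_rot: [[1.0, 0.025, 0.007], [0.025, -1.0, 0.007], [0.007, -0.007, -1.0]]
ft_force: [-1.8, 0.7, 6.0]
finger_gap: 0.0404
```

```bash
python3 - <<'E'
from h import *
o=st();t=ch(-.056,0,0)
go([t[0],t[1],.23],.022)
E
```

```text
t 26.78 p [ 0.5548 -0.3732  0.0551] F [-1.836   0.732   5.9885] gap 0.0404 j [-0.6972  0.4524  0.2135  1.3313  0.0103  0.8485]
shift [-0.0685 -0.4791 -0.1719] turn 0.003 | yaw 0.025
```

{"fn": "step_arm", "kwargs": {
  "commands": [
    [[0,0,-0.01],0],
    [[0,0,-0.03],0],
    [[0,0,-0.06],0],
    [[0,-0.005,-0.09],0],
    [[-0.003,-0.02,-0.12],0],
    [[-0.006,-0.045,-0.15],0],
    [[-0.01,-0.075,-0.17],0],
    [[-0.015,-0.11,-0.172],0],
    [[-0.02,-0.145,-0.172],0],
    [[-0.025,-0.18,-0.172],0]
  ]
}}

```text
time: 27.62
ee_pos: [0.5237, -0.1938, 0.229]
eef_rot: [[1.0, 0.025, 0.008], [0.024, -1.0, 0.007], [0.008, -0.007, -1.0]]
ft_force: [0.4, 0.4, -1.3]
finger_gap: 0.0406
```

```bash
python3 - <<'E'
from h import *
o=st();t=ch(-.056,0,0)
go([t[0],t[1],.23],.022)
E
```

```text
t 27.62 p [ 0.5237 -0.1938  0.229 ] F [ 0.443   0.3584 -1.3021] gap 0.0406 j [-0.4803  0.1282  0.1643  1.6031  0.0103  1.066 ]
shift [-0.0434 -0.2977  0.0008] turn 0.002 | yaw 0.024
```

{"fn": "step_arm", "kwargs": {
  "commands": [
    [[-0.006,-0.035,0],0],
    [[-0.012,-0.07,0],0],
    [[-0.018,-0.105,0],0],
    [[-0.024,-0.14,0],0],
    [[-0.029,-0.175,0],0],
    [[-0.034,-0.21,0],0],
    [[-0.038,-0.245,0],0],
    [[-0.041,-0.275,0],0],
    [[-0.0434,-0.295,0],0],
    [[-0.0434,-0.2977,0],0]
  ]
}}

```text
time: 28.45
ee_pos: [0.4717, 0.1061, 0.2308]
eef_rot: [[1.0, 0.029, 0.007], [0.029, -1.0, 0.009], [0.007, -0.009, -1.0]]
ft_force: [0.1, -0.2, -1.7]
finger_gap: 0.0407
```

```bash
python3 - <<'E'
from h import *
o=st();t=ch(-.056,0,0);snap("wrist","w14")
go([t[0],t[1],.08],.022)
E
```

```text
t 28.45 p [0.4717 0.1061 0.2308] F [ 0.0617 -0.2189 -1.7043] gap 0.0407 j [ 0.0768 -0.0711 -0.0359  1.5983  0.0088  1.6184]
shift [-0.0004  0.0033  0.1507] turn 0.006 | yaw 0.028
```

View pics/w14.png

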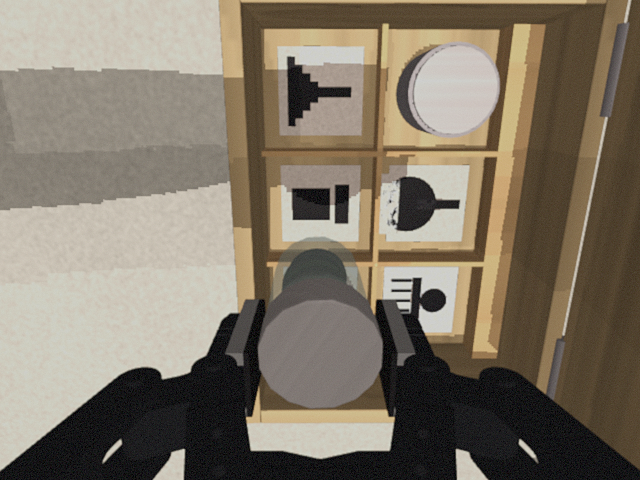

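{"fn": "step_arm", "kwargs": {
  "commands": [
    [[0,0.003,0],-0.1],
    [[0,0.003,0],-0.2],
    [[0,0.003,0],-0.3],
    [[0,0.003,0],-0.4],
    [[0,0.003,0],-0.5],
    [[0,0.003,0],-0.6],
    [[0,0.003,0],-0.7],
    [[0,0.003,0],-0.8],
    [[0,0.003,0],-0.9],
    [[0,0.003,0],-1.0]
  ]
}}

```text
time: 29.33
ee_pos: [0.4723, 0.1005, 0.2305]
eef_rot: [[0.513, 0.858, 0.007], [0.858, -0.513, 0.007], [0.01, 0.002, -1.0]]
ft_force: [0.4, 0.1, -1.4]
finger_gap: 0.0405
```

```bash
python3 - <<'E'
from h import *
o=st();t=ch(-.056,0,0)
go([t[0],t[1],.08],1.1)
E
```

```text
t 29.33 p [0.4723 0.1005 0.2305] F [ 0.4352  0.0597 -1.3829] gap 0.0405 j [ 0.0663 -0.0719 -0.0373  1.5984  0.0068  0.6054]
shift [ 0.0009 -0.0008  0.1505] turn -0.068 | yaw 1.032
```

{"fn": "step_arm", "kwargs": {
  "commands": [
    [[0.001,-0.001,0.02],-0.07],
    [[0.001,-0.001,0.04],-0.14],
    [[0.001,-0.001,0.06],-0.21],
    [[0.001,-0.001,0.08],-0.28],
    [[0.001,-0.001,0.1],-0.35],
    [[0.001,-0.001,0.12],-0.42],
    [[0.001,-0.001,0.135],-0.48],
    [[0.001,-0.001,0.145],-0.53],
    [[0.001,-0.001,0.15],-0.53],
    [[0.001,-0.001,0.15],-0.53]
  ]
}}

```text
time: 30.17
ee_pos: [0.4717, 0.1019, 0.0788]
eef_rot: [[0.012, 1.0, 0.003], [1.0, -0.012, 0.007], [0.007, 0.003, -1.0]]
ft_force: [-0.4, -0.2, -2.2]
finger_gap: 0.0407
```

```bash
python3 - <<'E'
from h import *
o=st();t=ch(-.056,0,0)
go([t[0],t[1],.069],None)
E
```

```text
t 30.17 p [0.4717 0.1019 0.0788] F [-0.4239 -0.2269 -2.1884] gap 0.0407 j [ 0.0696 -0.0401 -0.3095  1.2979  0.0064  0.0814]
shift [0.0008 0.0013 0.0098] turn 0 | yaw 1.559
```

{"fn": "step_arm", "kwargs": {
  "commands": [
    [[0,0.001,0.003],0],
    [[0,0.001,0.006],0],
    [[0,0.001,0.008],0],
    [[0,0.001,0.0095],0],
    [[0,0.001,0.0105],0],
    [[0,0.001,0.0105],0],
    [[0,0.001,0.0105],0],
    [[0,0.001,0.0105],0],
    [[0,0.001,0.0105],0],
    [[0,0.001,0.0105],0]
  ]
}}

```text
time: 31.0
ee_pos: [0.4734, 0.102, 0.069]
eef_rot: [[0.012, 1.0, 0.005], [1.0, -0.012, 0.006], [0.007, 0.005, -1.0]]
ft_force: [-1.6, -0.4, 3.5]
finger_gap: 0.0407
```

{"fn": "step_arm", "kwargs": {
  "commands": [
    [[0,0,0],0],
    [[0,0,0],0],
    [[0,0,0],0],
    [[0,0,0],0],
    [[0,0,0],0],
    [[0,0,0],0],
    [[0,0,-0.01],0],
    [[0,0,-0.03],0],
    [[0,0,-0.06],0],
    [[0,0,-0.09],0]
  ],
  "grip": -0.4
}}

```text
time: 31.83
ee_pos: [0.472, 0.1013, 0.1597]
eef_rot: [[0.012, 1.0, 0.002], [1.0, -0.012, 0.006], [0.006, 0.002, -1.0]]
ft_force: [0.2, -0.3, -0.0]
finger_gap: 0.0597
```

```bash
python3 - <<'E'
from h import *
o=st();snap("wrist","w15")
go([.5076,-.4631,.22],.022)
E
```

```text
t 31.83 p [0.472  0.1013 0.1597] F [ 0.2413 -0.264  -0.0345] gap 0.0597 j [ 0.0684 -0.0692 -0.1751  1.4621  0.0061  0.0802]
shift [-0.5639  0.0389 -0.0559] turn 1.537 | yaw 1.559
```

View pics/w15.png

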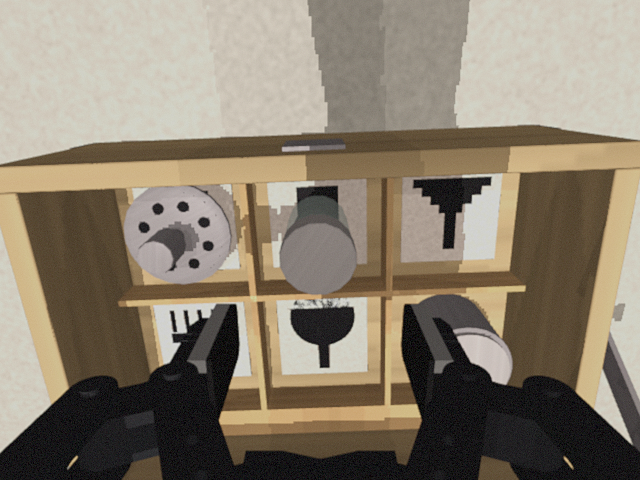

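{"fn": "step_arm", "kwargs": {
  "commands": [
    [[0,0,-0.03],0],
    [[-0.01,0,-0.055],0],
    [[-0.04,0.003,-0.06],0],
    [[-0.08,0.006,-0.06],0],
    [[-0.12,0.009,-0.06],0],
    [[-0.16,0.012,-0.06],0],
    [[-0.2,0.015,-0.06],0],
    [[-0.24,0.018,-0.06],0],
    [[-0.28,0.021,-0.06],0],
    [[-0.32,0.024,-0.06],0]
  ],
  "grip": -0.1
}}

```text
time: 32.72
ee_pos: [0.4954, -0.2212, 0.2266]
eef_rot: [[0.012, 1.0, 0.017], [1.0, -0.012, 0.007], [0.007, 0.017, -1.0]]
ft_force: [0.6, 0.4, 0.3]
finger_gap: 0.0467
```

{"fn": "step_arm", "kwargs": {
  "commands": [
    [[-0.04,0.002,0.0],0],
    [[-0.08,0.004,0.0],0],
    [[-0.12,0.006,0.0],0],
    [[-0.16,0.008,0.0],0],
    [[-0.2,0.01,0.01],0],
    [[-0.22,0.012,0.02],0],
    [[-0.23,0.013,0.03],0],
    [[-0.23,0.013,0.04],0],
    [[-0.23,0.013,0.05],0],
    [[-0.23,0.013,0.05],0]
  ]
}}

```text
time: 33.55
ee_pos: [0.506, -0.4483, 0.1723]
eef_rot: [[0.01, 1.0, 0.013], [1.0, -0.011, 0.011], [0.011, 0.013, -1.0]]
ft_force: [0.0, 0.7, -0.6]
finger_gap: 0.0469
```

```bash
python3 - <<'E'
from h import *
o=st();W=get_calibration("wrist");snap("wrist","w16")
print("expect",proj(W,[.5076,-.4631,.075]))
go([.5076,-.4631,.05],1.57)
E
```

```text
t 33.55 p [ 0.506  -0.4483  0.1723] F [ 0.0457  0.69   -0.5923] gap 0.0469 j [-0.8321  0.4466  0.4393  1.5628  0.0174 -0.8217]
expect [293.1045 242.1446]
shift [-0.0159 -0.0003  0.1236] turn -0.009 | yaw 1.561
```

View pics/w16.png

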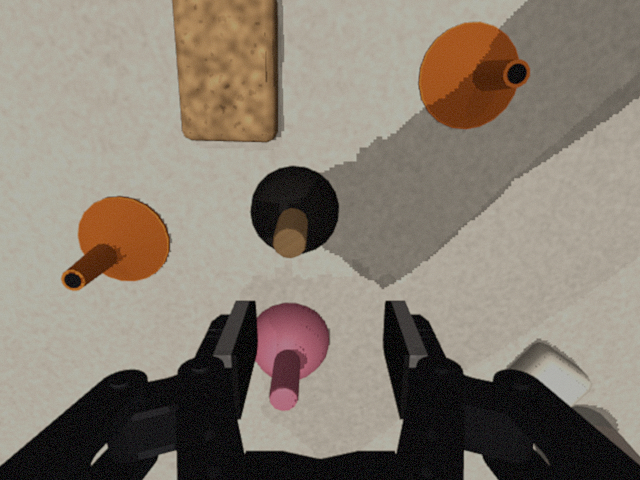

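{"fn": "step_arm", "kwargs": {
  "commands": [
    [[-0.008,0,0.02],0],
    [[-0.0159,0,0.045],0],
    [[-0.0163,0,0.07],0],
    [[-0.0163,0,0.09],0],
    [[-0.0163,0,0.108],0],
    [[-0.0163,0,0.118],0],
    [[-0.0163,0,0.123],0],
    [[-0.0163,0,0.123],0],
    [[-0.0163,0,0.123],0],
    [[-0.0163,0,0.123],0]
  ]
}}

```text
time: 34.43
ee_pos: [0.5089, -0.4642, 0.0529]
eef_rot: [[0.009, 1.0, 0.017], [1.0, -0.01, 0.007], [0.007, 0.017, -1.0]]
ft_force: [0.3, -0.8, 0.3]
finger_gap: 0.047
```

{"fn": "step_arm", "kwargs": {
  "commands": [
    [[0,0,0],0],
    [[0,0,0],0],
    [[0,0,0],0],
    [[0,0,0],0],
    [[0,0,0],0],
    [[0,0,0],0],
    [[0,0,0],0],
    [[0,0,0],0],
    [[0,0,0],0],
    [[0,0,0],0]
  ],
  "grip": 1
}}

```text
time: 35.27
ee_pos: [0.5099, -0.4652, 0.055]
eef_rot: [[0.01, 1.0, 0.019], [1.0, -0.01, 0.004], [0.005, 0.019, -1.0]]
ft_force: [-0.1, -0.1, 5.9]
finger_gap: 0.0188
```

```bash
python3 - <<'E'
from h import *
o=st();t=ch(.034,0,0)
go([t[0],t[1],.23],1.57)
E
```

```text
t 35.27 p [ 0.5099 -0.4652  0.055 ] F [-0.1187 -0.1015  5.8648] gap 0.0188 j [-0.8445  0.4993  0.277   1.339   0.0174 -0.8349]
shift [ 0.5713  0.051  -0.1714] turn -0.009 | yaw 1.561
```

{"fn": "step_arm", "kwargs": {
  "commands": [
    [[0,0,-0.02],0],
    [[0,0,-0.05],0],
    [[0.005,0,-0.085],0],
    [[0.02,0.0,-0.12],0],
    [[0.05,0.003,-0.15],0],
    [[0.085,0.006,-0.17],0],
    [[0.12,0.01,-0.172],0],
    [[0.16,0.014,-0.172],0],
    [[0.2,0.018,-0.172],0],
    [[0.24,0.022,-0.172],0]
  ]
}}

```text
time: 36.1
ee_pos: [0.5302, -0.2244, 0.2276]
eef_rot: [[0.01, 1.0, 0.018], [1.0, -0.01, 0.005], [0.005, 0.018, -1.0]]
ft_force: [0.9, -0.1, -1.9]
finger_gap: 0.0186
```

{"fn": "step_arm", "kwargs": {
  "commands": [
    [[0.04,0.003,0],0],
    [[0.08,0.006,0],0],
    [[0.12,0.009,0],0],
    [[0.16,0.012,0],0],
    [[0.2,0.016,0],0],
    [[0.24,0.02,0],0],
    [[0.28,0.024,0],0],
    [[0.3,0.027,0],0],
    [[0.315,0.029,0],0],
    [[0.32,0.029,0],0]
  ]
}}

```text
time: 36.93
ee_pos: [0.562, 0.098, 0.2287]
eef_rot: [[0.007, 1.0, 0.016], [1.0, -0.007, 0.006], [0.006, 0.016, -1.0]]
ft_force: [-1.0, -0.2, -1.0]
finger_gap: 0.0189
```

```bash
python3 - <<'E'
from h import *
o=st();t=ch(.034,0,0);snap("wrist","w17")
go([t[0],t[1],.08],1.57);print(o["eef_rot"][:,2])
E
```

```text
t 36.93 p [0.562  0.098  0.2287] F [-0.9511 -0.2383 -0.9776] gap 0.0189 j [0.0521 0.1469 0.1842 1.592  0.0054 0.0591]
shift [ 0.0064 -0.0013  0.1488] turn -0.007 | yaw 1.563
[ 0.0158  0.0063 -0.9999]
```

View pics/w17.png

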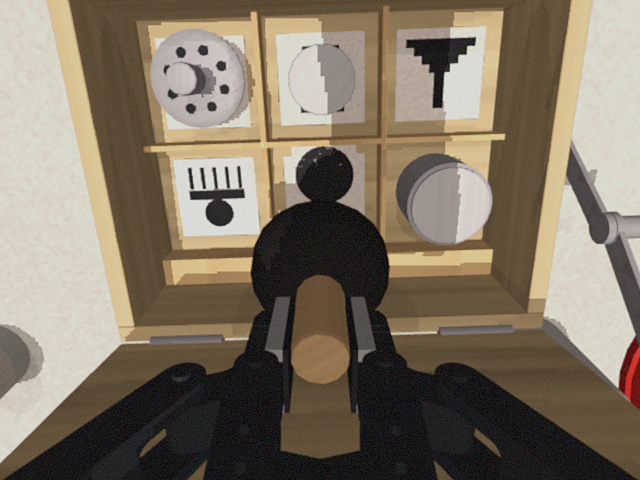

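{"fn": "step_arm", "kwargs": {
  "commands": [
    [[0.004,-0.001,0.01],0],
    [[0.0064,-0.001,0.03],0],
    [[0.0064,-0.0013,0.055],0],
    [[0.0064,-0.0013,0.08],0],
    [[0.0064,-0.0013,0.105],0],
    [[0.0064,-0.0013,0.125],0],
    [[0.0064,-0.0013,0.14],0],
    [[0.0064,-0.0013,0.146],0],
    [[0.0064,-0.0013,0.146],0],
    [[0.0064,-0.0013,0.146],0]
  ]
}}

```text
time: 37.82
ee_pos: [0.5626, 0.1039, 0.0826]
eef_rot: [[0.009, 1.0, 0.015], [1.0, -0.009, 0.006], [0.006, 0.015, -1.0]]
ft_force: [1.1, 1.1, -1.9]
finger_gap: 0.0186
```

```bash
python3 - <<'E'
from h import *
o=st();t=ch(.034,0,0)
go([t[0],t[1],.0685],1.57)
E
```

```text
t 37.82 p [0.5626 0.1039 0.0826] F [ 1.12    1.0929 -1.8808] gap 0.0186 j [ 0.0628  0.1755 -0.0748  1.3052  0.0049  0.0715]
shift [0.0008 0.0001 0.0141] turn -0.008 | yaw 1.562
```

{"fn": "step_arm", "kwargs": {
  "commands": [
    [[0,0,0.004],0],
    [[0,0,0.008],0],
    [[0,0,0.011],0],
    [[0,0,0.013],0],
    [[0,0,0.0145],0],
    [[0,0,0.0145],0],
    [[0,0,0.0145],0],
    [[0,0,0.0145],0],
    [[0,0,0.0145],0],
    [[0,0,0.0145],0]
  ]
}}

```text
time: 38.65
ee_pos: [0.563, 0.1042, 0.069]
eef_rot: [[0.008, 1.0, 0.016], [1.0, -0.009, 0.006], [0.006, 0.016, -1.0]]
ft_force: [-3.3, 1.0, 5.9]
finger_gap: 0.0182
```

{"fn": "step_arm", "kwargs": {
  "commands": [
    [[0,0,0],0],
    [[0,0,0],0],
    [[0,0,0],0],
    [[0,0,0],0],
    [[0,0,0],0],
    [[0,0,0],0],
    [[0,0,-0.01],0],
    [[0,0,-0.03],0],
    [[0,0,-0.06],0],
    [[0,0,-0.09],0]
  ],
  "grip": 0.15
}}

```text
time: 39.48
ee_pos: [0.5606, 0.1035, 0.1595]
eef_rot: [[0.009, 1.0, 0.013], [1.0, -0.009, 0.006], [0.006, 0.013, -1.0]]
ft_force: [0.5, 0.3, 0.6]
finger_gap: 0.0364
```

```bash
python3 - <<'E'
from h import *
o=st();snap("wrist","w18");snap("side","d18")
go([.4158,-.3438,.22],1.57)
E
```

```text
t 39.48 p [0.5606 0.1035 0.1595] F [0.5329 0.2559 0.5558] gap 0.0364 j [0.0622 0.1462 0.0463 1.4572 0.005  0.0708]
shift [-0.4485 -0.1443 -0.0605] turn -0.008 | yaw 1.562
```

View pics/w18.png

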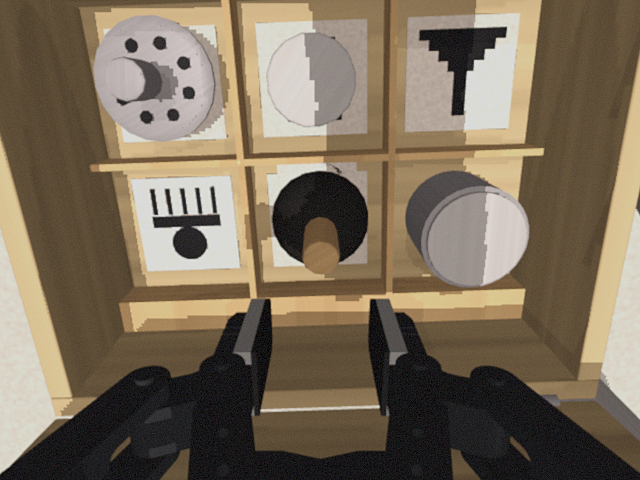

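View pics/d18.png

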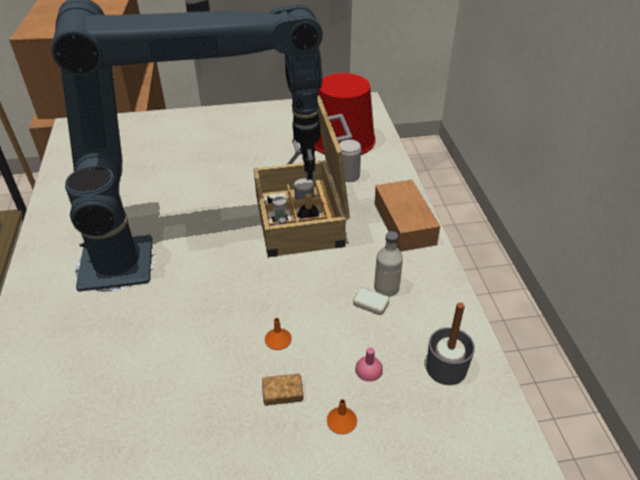

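{"fn": "step_arm", "kwargs": {
  "commands": [
    [[0,0,-0.03],0],
    [[-0.01,-0.003,-0.055],0],
    [[-0.045,-0.014,-0.06],0],
    [[-0.085,-0.027,-0.06],0],
    [[-0.125,-0.04,-0.06],0],
    [[-0.16,-0.051,-0.06],0],
    [[-0.195,-0.063,-0.06],0],
    [[-0.23,-0.074,-0.06],0],
    [[-0.265,-0.085,-0.06],0],
    [[-0.3,-0.096,-0.06],0]
  ]
}}

```text
time: 40.42
ee_pos: [0.4645, -0.1973, 0.2224]
eef_rot: [[0.008, 1.0, 0.029], [1.0, -0.008, 0.006], [0.007, 0.029, -1.0]]
ft_force: [0.9, -0.3, 1.0]
finger_gap: 0.0361
```

{"fn": "step_arm", "kwargs": {
  "commands": [
    [[-0.035,-0.011,0.0],0],
    [[-0.07,-0.022,0.0],0],
    [[-0.1,-0.033,0.0],0],
    [[-0.12,-0.04,0.01],0],
    [[-0.133,-0.042,0.02],0],
    [[-0.136,-0.044,0.03],0],
    [[-0.136,-0.044,0.04],0],
    [[-0.136,-0.044,0.04],0],
    [[-0.136,-0.044,0.04],0],
    [[-0.136,-0.044,0.04],0]
  ],
  "grip": 0
}}

```text
time: 41.25
ee_pos: [0.4211, -0.3313, 0.1804]
eef_rot: [[0.006, 1.0, 0.029], [1.0, -0.006, 0.007], [0.007, 0.029, -1.0]]
ft_force: [0.1, 0.2, -0.2]
finger_gap: 0.0426
```

```bash
python3 - <<'E'
from h import *
o=st();W=get_calibration("wrist");snap("wrist","w19")
print("expect",proj(W,[.4158,-.3438,.074]))
go([.4158,-.3438,.05],1.57)
E
```

```text
t 41.25 p [ 0.4211 -0.3313  0.1804] F [ 0.149   0.2179 -0.1757] gap 0.0426 j [-0.8067  0.0512 -0.0147  1.4896  0.0257 -0.8002]
expect [298.2612 222.9603]
shift [-0.013  -0.0093  0.1306] turn -0.005 | yaw 1.565
```

View pics/w19.png

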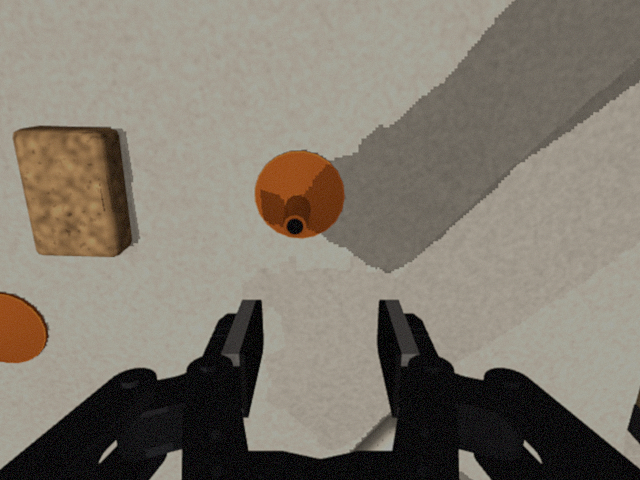

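```bash
python3 - <<'E'
from h import *
W=get_calibration("wrist");p=onz(W,(295,226.5),.074);print(p)
go([p[0],p[1],.05],1.57)
E
```

```text
[ 0.4184 -0.3462  0.074 ]
shift [-0.0154 -0.0068  0.1307] turn -0.005 | yaw 1.565
```

{"fn": "step_arm", "kwargs": {
  "commands": [
    [[-0.008,-0.004,0.02],0],
    [[-0.0145,-0.0075,0.045],0],
    [[-0.0148,-0.008,0.07],0],
    [[-0.0148,-0.008,0.095],0],
    [[-0.0148,-0.008,0.115],0],
    [[-0.0148,-0.008,0.126],0],
    [[-0.0148,-0.008,0.131],0],
    [[-0.0148,-0.008,0.131],0],
    [[-0.0148,-0.008,0.131],0],
    [[-0.0148,-0.008,0.131],0]
  ]
}}

```text
time: 42.13
ee_pos: [0.4183, -0.3467, 0.0516]
eef_rot: [[0.006, 0.999, 0.032], [1.0, -0.006, 0.003], [0.004, 0.032, -0.999]]
ft_force: [0.3, -0.5, 0.2]
finger_gap: 0.0425
```

{"fn": "step_arm", "kwargs": {
  "commands": [
    [[0,0,0],0],
    [[0,0,0],0],
    [[0,0,0],0],
    [[0,0,0],0],
    [[0,0,0],0],
    [[0,0,0],0],
    [[0,0,0],0],
    [[0,0,0],0],
    [[0,0,0],0],
    [[0,0,0],0]
  ],
  "grip": 1
}}

```text
time: 42.97
ee_pos: [0.4194, -0.3478, 0.0536]
eef_rot: [[0.006, 0.999, 0.035], [1.0, -0.006, 0.001], [0.001, 0.035, -0.999]]
ft_force: [0.8, -0.8, 6.0]
finger_gap: 0.0142
```

```bash
python3 - <<'E'
from h import *
o=st();t=ch(-.056,.09,0)
go([t[0],t[1],.23],1.57)
E
```

```text
t 42.97 p [ 0.4194 -0.3478  0.0536] F [ 0.762  -0.8358  6.0141] gap 0.0142 j [-0.8305  0.1138 -0.203   1.231   0.0263 -0.824 ]
shift [ 0.541   0.0545 -0.1741] turn -0.005 | yaw 1.565
```

{"fn": "step_arm", "kwargs": {
  "commands": [
    [[0,0,-0.02],0],
    [[0,0,-0.05],0],
    [[0.005,0,-0.085],0],
    [[0.02,0.0,-0.12],0],
    [[0.05,0.003,-0.15],0],
    [[0.085,0.006,-0.172],0],
    [[0.12,0.01,-0.174],0],
    [[0.155,0.014,-0.174],0],
    [[0.19,0.018,-0.174],0],
    [[0.225,0.022,-0.174],0]
  ]
}}

```text
time: 43.8
ee_pos: [0.4364, -0.1216, 0.2285]
eef_rot: [[0.007, 0.999, 0.035], [1.0, -0.007, 0.001], [0.001, 0.035, -0.999]]
ft_force: [0.9, 0.3, -1.2]
finger_gap: 0.0145
```

{"fn": "step_arm", "kwargs": {
  "commands": [
    [[0.035,0.004,0],0],
    [[0.07,0.008,0],0],
    [[0.105,0.012,0],0],
    [[0.14,0.016,0],0],
    [[0.175,0.02,0],0],
    [[0.21,0.023,0],0],
    [[0.245,0.026,0],0],
    [[0.275,0.029,0],0],
    [[0.295,0.031,0],0],
    [[0.305,0.032,0],0]
  ]
}}

```text
time: 44.63
ee_pos: [0.4699, 0.1856, 0.2292]
eef_rot: [[0.004, 0.999, 0.034], [1.0, -0.004, 0.001], [0.001, 0.034, -0.999]]
ft_force: [-0.3, -1.1, -0.7]
finger_gap: 0.0139
```

```bash
python3 - <<'E'
from h import *
o=st();t=ch(-.056,.09,0);snap("wrist","w20")
go([t[0],t[1],.08],1.57);print(o["eef_rot"][:,2])
E
```

```text
t 44.63 p [0.4699 0.1856 0.2292] F [-0.2628 -1.1251 -0.6955] gap 0.0139 j [ 0.2478 -0.0408 -0.0104  1.568  -0.0072  0.2514]
shift [ 0.0064 -0.0042  0.1492] turn -0.002 | yaw 1.568
[ 0.0339  0.0012 -0.9994]
```

View pics/w20.png

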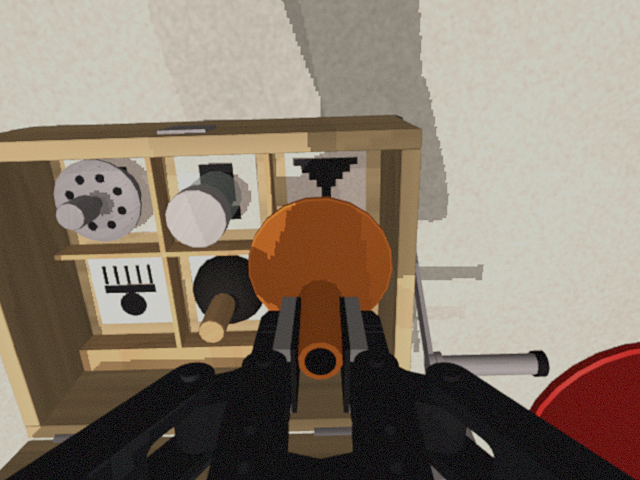

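{"fn": "step_arm", "kwargs": {
  "commands": [
    [[0.004,-0.002,0.01],0],
    [[0.0066,-0.004,0.03],0],
    [[0.0066,-0.004,0.055],0],
    [[0.0066,-0.004,0.08],0],
    [[0.0066,-0.004,0.105],0],
    [[0.0066,-0.004,0.125],0],
    [[0.0066,-0.004,0.14],0],
    [[0.0066,-0.004,0.149],0],
    [[0.0066,-0.004,0.149],0],
    [[0.0066,-0.004,0.149],0]
  ]
}}

```text
time: 45.52
ee_pos: [0.4708, 0.192, 0.0797]
eef_rot: [[0.005, 0.999, 0.033], [1.0, -0.005, 0.001], [0.002, 0.033, -0.999]]
ft_force: [0.5, -0.3, -0.5]
finger_gap: 0.0144
```

```bash
python3 - <<'E'
from h import *
o=st();t=ch(-.056,.09,0)
go([t[0],t[1],.0676],1.57)
E
```

```text
t 45.52 p [0.4708 0.192  0.0797] F [ 0.5185 -0.3301 -0.4834] gap 0.0144 j [ 0.2596 -0.0028 -0.2713  1.2702 -0.0071  0.2641]
shift [ 0.0007 -0.0001  0.0121] turn -0.004 | yaw 1.566
```

{"fn": "step_arm", "kwargs": {
  "commands": [
    [[0,0,0.004],0],
    [[0,0,0.007],0],
    [[0,0,0.01],0],
    [[0,0,0.0115],0],
    [[0,0,0.0125],0],
    [[0,0,0.0125],0],
    [[0,0,0.0125],0],
    [[0,0,0.0125],0],
    [[0,0,0.0125],0],
    [[0,0,0.0125],0]
  ]
}}

```text
time: 46.35
ee_pos: [0.4713, 0.1921, 0.0676]
eef_rot: [[0.005, 0.999, 0.033], [1.0, -0.005, 0.001], [0.002, 0.033, -0.999]]
ft_force: [-2.0, -0.1, 3.4]
finger_gap: 0.0143
```

{"fn": "step_arm", "kwargs": {
  "commands": [
    [[0,0,0],0],
    [[0,0,0],0],
    [[0,0,0],0],
    [[0,0,0],0],
    [[0,0,0],0],
    [[0,0,0],0],
    [[0,0,-0.01],0],
    [[0,0,-0.03],0],
    [[0,0,-0.06],0],
    [[0,0,-0.09],0]
  ],
  "grip": 0.25
}}

```text
time: 47.18
ee_pos: [0.4673, 0.1917, 0.1581]
eef_rot: [[0.005, 1.0, 0.031], [1.0, -0.005, 0.001], [0.001, 0.031, -1.0]]
ft_force: [0.5, -0.2, 0.2]
finger_gap: 0.0319
```

{"fn": "step_arm", "kwargs": {
  "commands": [
    [[-0.01,0,-0.03],0.1],
    [[-0.02,0,-0.06],0.2],
    [[-0.03,0,-0.09],0.3],
    [[-0.04,0,-0.11],0.4],
    [[-0.05,0,-0.13],0.5],
    [[-0.05,0,-0.14],0.6],
    [[-0.05,0,-0.14],0.7],
    [[-0.05,0,-0.14],0.8],
    [[-0.05,0,-0.14],0.9],
    [[-0.05,0,-0.14],1.0]
  ]
}}

```text
time: 48.02
ee_pos: [0.4627, 0.1415, 0.2992]
eef_rot: [[0.846, 0.532, 0.032], [0.532, -0.847, 0.001], [0.028, 0.016, -0.999]]
ft_force: [-0.2, -0.5, -0.8]
finger_gap: 0.0319
```

```bash
python3 - <<'E'
from h import *
o=st();snap("wrist","w21");snap("side","d21");snap("scene","s21")
E
```

```text
t 48.02 p [0.4627 0.1415 0.2992] F [-0.1677 -0.4867 -0.7523] gap 0.0319 j [ 0.1607 -0.0687  0.1031  1.7107 -0.0041  1.1703]
```

View pics/w21.png

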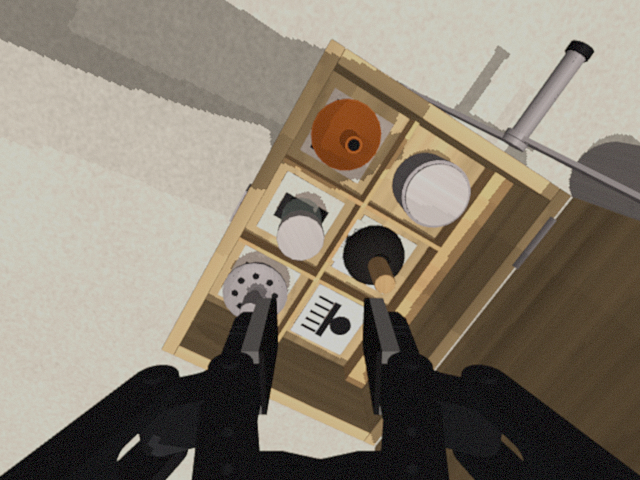

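View pics/d21.png

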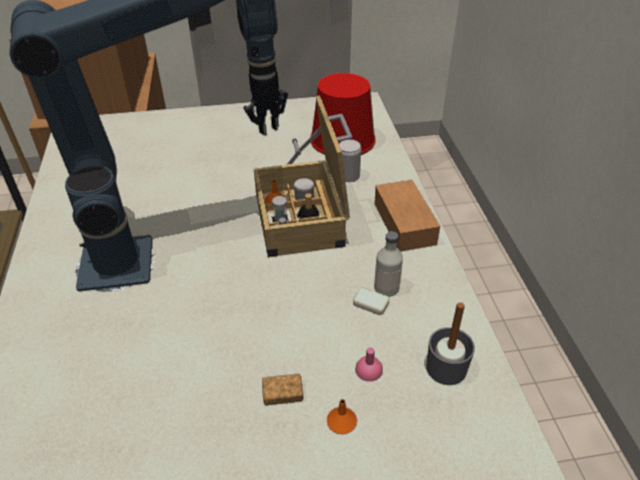

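View pics/s21.png

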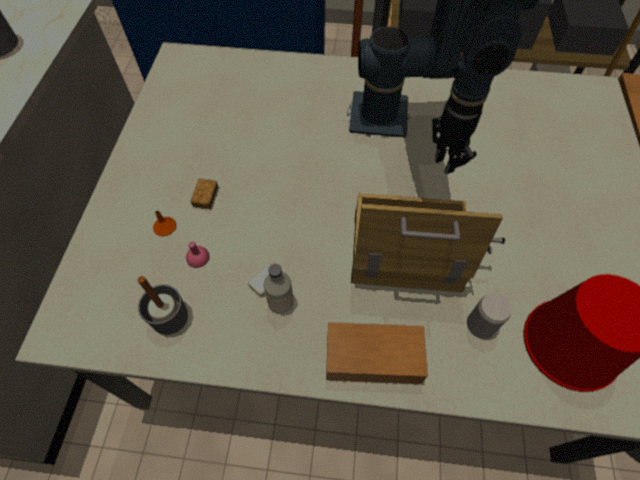

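```bash
python3 - <<'E'
from h import *
o=st();go([.553,.306,.26],.022)
E
```

```text
t 48.17 p [0.4627 0.1416 0.2988] F [-0.1124 -0.3006  0.2345] gap 0.0319 j [ 0.1608 -0.0685  0.1026  1.7103 -0.0041  1.1629]
shift [ 0.1635 -0.0906  0.0418] turn 0.547 | yaw 0.569
```

{"fn": "step_arm", "kwargs": {
  "commands": [
    [[0.02,-0.011,0.0],0.07],
    [[0.04,-0.022,0.0],0.14],
    [[0.06,-0.033,0.0],0.21],
    [[0.08,-0.044,0.0],0.28],
    [[0.1,-0.055,0.0],0.35],
    [[0.12,-0.066,0.01],0.42],
    [[0.14,-0.077,0.02],0.49],
    [[0.155,-0.086,0.03],0.547],
    [[0.1635,-0.0906,0.0418],0.547],
    [[0.1635,-0.0906,0.0418],0.547]
  ],
  "grip": -0.1
}}

```text
time: 49.0
ee_pos: [0.5524, 0.307, 0.2559]
eef_rot: [[0.999, 0.026, 0.027], [0.026, -1.0, -0.001], [0.027, 0.002, -1.0]]
ft_force: [-0.8, -0.8, -0.6]
finger_gap: 0.0469
```

```bash
python3 - <<'E'
from h import *
o=st();W=get_calibration("wrist");snap("wrist","w22");go([.552,.306,.129],.022)
E
```

```text
t 49.0 p [0.5524 0.307  0.2559] F [-0.7505 -0.7571 -0.6432] gap 0.0469 j [ 0.4067  0.3174  0.4394  1.6688 -0.0113  1.951 ]
shift [-0.0036 -0.0003  0.1285] turn 0.003 | yaw 0.025
```

View pics/w22.png

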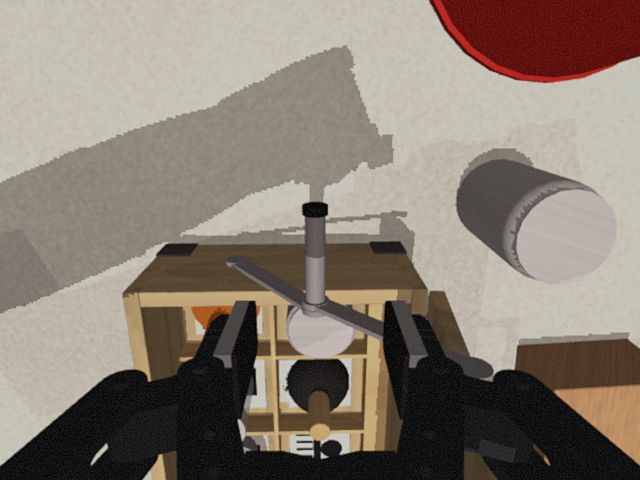

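{"fn": "step_arm", "kwargs": {
  "commands": [
    [[-0.002,0,0.025],0],
    [[-0.003,0,0.05],0],
    [[-0.0036,0,0.075],0],
    [[-0.0036,0,0.1],0],
    [[-0.0036,0,0.118],0],
    [[-0.0036,0,0.1275],0],
    [[-0.0036,0,0.1285],0],
    [[-0.0036,0,0.1285],0],
    [[-0.0036,0,0.1285],0],
    [[-0.0036,0,0.1285],0]
  ]
}}

```text
time: 49.88
ee_pos: [0.5533, 0.306, 0.1315]
eef_rot: [[0.999, 0.025, 0.031], [0.025, -1.0, 0.0], [0.031, 0.0, -1.0]]
ft_force: [0.5, 0.0, -0.2]
finger_gap: 0.0467
```

{"fn": "step_arm", "kwargs": {
  "commands": [
    [[0,0,0],0],
    [[0,0,0],0],
    [[0,0,0],0],
    [[0,0,0],0],
    [[0,0,0],0],
    [[0,0,0],0],
    [[0,0,0],0],
    [[0,0,0],0],
    [[0,0,0],0],
    [[0,0,0],0]
  ],
  "grip": 1,
  "squeeze": 30
}}

```text
time: 50.72
ee_pos: [0.554, 0.3063, 0.1323]
eef_rot: [[0.999, 0.025, 0.033], [0.025, -1.0, 0.001], [0.033, -0.0, -0.999]]
ft_force: [1.0, 1.1, 5.1]
finger_gap: 0.0115
```

```bash
python3 - <<'E'
from h import *
o=st();R=o["eef_rot"]
c=ch(.0284,.147,.1396)
for a in (1.449,1.44,1.42,1.40,1.38): d=knee(a,0)-c;print(a,d,R.T@d)
E
```

```text
t 50.72 p [0.554  0.3063 0.1323] F [0.9613 1.0686 5.0696] gap 0.0115 j [ 0.405   0.2985  0.1701  1.4114 -0.0119  1.9504]
1.449 [ 0.0059  0.0001 -0.0046] [0.0057 0.     0.0048]
1.44 [ 0.0106  0.0002 -0.0093] [0.0103 0.     0.0097]
1.42 [ 0.0154  0.0003 -0.0145] [0.0149 0.0001 0.015 ]
1.4 [ 0.0181  0.0004 -0.0177] [0.0175 0.0001 0.0183]
1.38 [ 0.0201  0.0004 -0.0203] [0.0195 0.0001 0.021 ]
```

{"fn": "step_arm", "kwargs": {
  "commands": [
    [[0.002,0,0.0018],0],
    [[0.0045,0,0.004],0],
    [[0.007,0,0.0063],0],
    [[0.0095,0,0.009],0],
    [[0.012,0,0.0118],0],
    [[0.0145,0,0.0147],0],
    [[0.0165,0,0.0172],0],
    [[0.0185,0,0.0192],0],
    [[0.0185,0,0.0192],0],
    [[0.0185,0,0.0192],0]
  ]
}}

```text
time: 51.55
ee_pos: [0.5725, 0.3068, 0.1121]
eef_rot: [[0.999, 0.025, 0.031], [0.025, -1.0, 0.001], [0.031, -0.0, -1.0]]
ft_force: [-1.4, 1.3, -2.0]
finger_gap: 0.0117
```

```bash
python3 - <<'E'
from h import *
o=st();i=snap("side");cv2.imwrite("pics/d23.png",cv2.resize(i[60:260,230:400],None,fx=3,fy=3))
E
```

```text
t 51.55 p [0.5725 0.3068 0.1121] F [-1.4254  1.3165 -2.0121] gap 0.0117 j [ 0.3941  0.3496  0.1935  1.3858 -0.0111  1.9392]
```

View pics/d23.png

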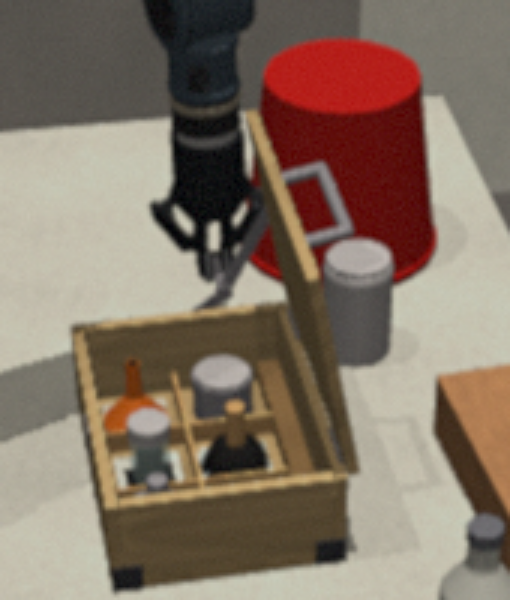

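{"fn": "step_arm", "kwargs": {
  "commands": [
    [[0,0,0],0],
    [[0,0,0],0],
    [[0,0,0],0],
    [[0,0,0],0],
    [[0,0,0],0],
    [[0,0,0],0],
    [[0,0,-0.01],0],
    [[0,0,-0.03],0],
    [[0,0,-0.06],0],
    [[0,0,-0.09],0]
  ],
  "grip": 0.1
}}

```text
time: 52.43
ee_pos: [0.5689, 0.3064, 0.2026]
eef_rot: [[0.999, 0.025, 0.029], [0.025, -1.0, -0.0], [0.029, 0.001, -1.0]]
ft_force: [0.1, 0.0, 0.0]
finger_gap: 0.0385
```

```bash
python3 - <<'E'
from h import *
o=st();i=snap("side");cv2.imwrite("pics/d24.png",cv2.resize(i[80:240,270:400],None,fx=4,fy=4));i=snap("scene")
cv2.imwrite("pics/s24.png",cv2.resize(i[170:320,340:540],None,fx=4,fy=4))
go([.56,.3,.37],.022);print(handle(1.4),handle(1.38),handle(1.42))
E
```

```text
t 52.43 p [0.5689 0.3064 0.2026] F [0.1427 0.0327 0.0078] gap 0.0385 j [ 0.3957  0.3371  0.3575  1.5644 -0.0113  1.9409]
shift [-0.006   0.007  -0.1598] turn 0.003 | yaw 0.025
[0.6592 0.1069 0.3109] [0.6551 0.1068 0.3112] [0.6633 0.107  0.3105]
```

View pics/d24.png

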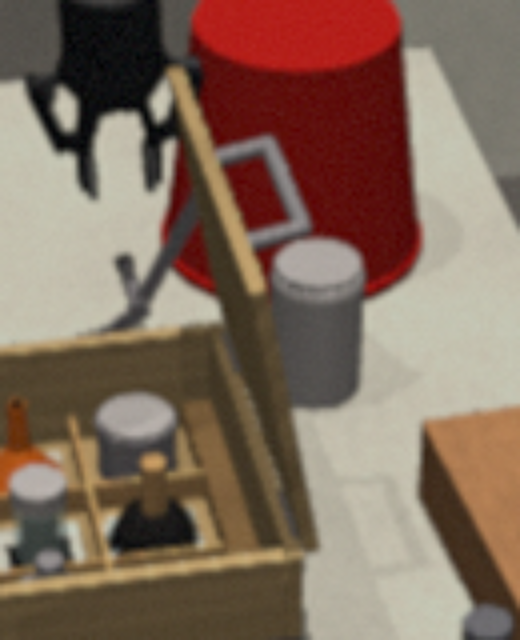

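View pics/s24.png

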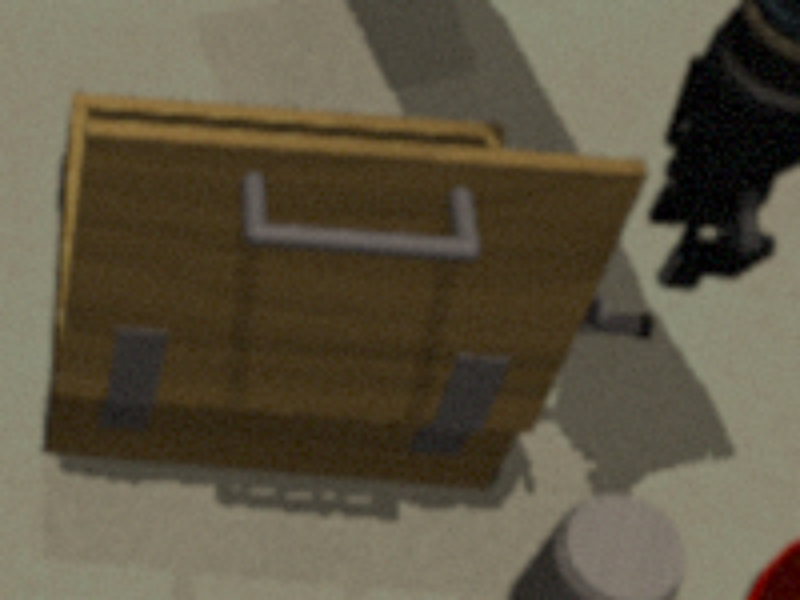

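```bash
python3 - <<'E'
from h import *
S=get_calibration("scene");D=get_calibration("side")
print(tri([S,D],[(430.6,230),(341.5,125.5)]));print(onz(S,(430.6,230),.311),onz(D,(341.5,125.5),.311))
for a in(1.35,1.38,1.4,1.42): print(a,proj(S,handle(a)),proj(D,handle(a)))
E
```

```text
[0.6568 0.1073 0.3124]
[0.6566 0.1072 0.311 ] [0.657  0.1105 0.311 ]
1.35 [430.3443 226.7615] [338.8686 126.3266]
1.38 [430.4026 229.3253] [341.0875 126.1975]
1.4 [430.4313 231.0671] [342.5622 126.1447]
1.42 [430.4516 232.834 ] [344.0324 126.1185]
```

{"fn": "step_arm", "kwargs": {
  "commands": [
    [[0,0,-0.03],0],
    [[0,0,-0.06],0],
    [[-0.002,0.0,-0.09],0],
    [[-0.004,0.0,-0.12],0],
    [[-0.006,0.0,-0.15],0],
    [[-0.006,0.005,-0.17],0],
    [[-0.006,0.01,-0.173],0],
    [[-0.006,0.02,-0.173],0],
    [[-0.006,0.03,-0.173],0],
    [[-0.006,0.03,-0.173],0]
  ],
  "grip": 0.4
}}

```text
time: 53.37
ee_pos: [0.56, 0.2745, 0.3814]
eef_rot: [[0.999, 0.023, 0.04], [0.023, -1.0, 0.003], [0.041, -0.002, -0.999]]
ft_force: [-0.6, -0.2, 0.8]
finger_gap: 0.0258
```

```bash
python3 - <<'E'
from h import *
o=st();go([.658,.107,.378],.022)
E
```

```text
t 53.37 p [0.56   0.2745 0.3814] F [-0.5985 -0.1677  0.7842] gap 0.0258 j [ 0.3537  0.3962  0.802   1.9375 -0.0109  1.901 ]
shift [0.0939 0.1697 0.0068] turn 0.001 | yaw 0.023
```

{"fn": "step_arm", "kwargs": {
  "commands": [
    [[0.005,0.02,0],0],
    [[0.015,0.045,0],0],
    [[0.03,0.07,0],0],
    [[0.045,0.095,0],0],
    [[0.06,0.12,0],0],
    [[0.075,0.145,0],0],
    [[0.085,0.16,0.0],0],
    [[0.0939,0.1697,0.003],0],
    [[0.0939,0.1697,0.006],0],
    [[0.0939,0.1697,0.006],0]
  ]
}}

```text
time: 54.2
ee_pos: [0.6578, 0.1064, 0.3756]
eef_rot: [[0.999, 0.022, 0.035], [0.021, -1.0, 0.004], [0.035, -0.003, -0.999]]
ft_force: [0.2, 0.5, -0.2]
finger_gap: 0.0256
```

```bash
python3 - <<'E'
from h import *
o=st();snap("wrist","w25");print(proj(get_calibration("wrist"),[.657,.107,.311]));go([.658,.107,.305],.022)
E
```

```text
t 54.2 p [0.6578 0.1064 0.3756] F [ 0.1869  0.4792 -0.2368] gap 0.0256 j [0.0591 0.5596 1.0178 1.9937 0.0015 1.6083]
[314.1225 261.9877]
shift [-0.0019  0.0005  0.0716] turn 0.001 | yaw 0.023
```

View pics/w25.png

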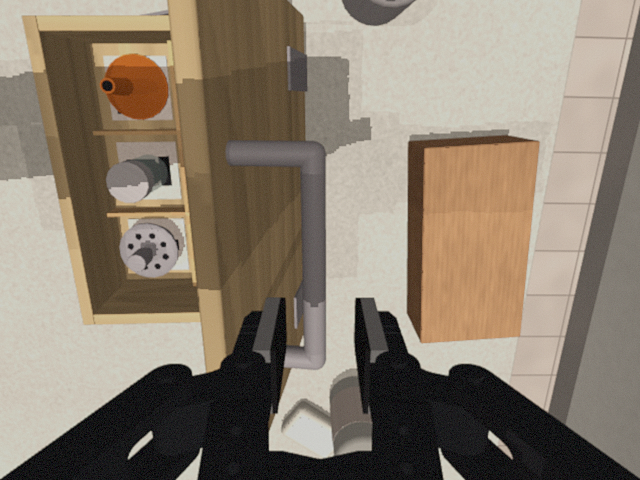

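{"fn": "step_arm", "kwargs": {
  "commands": [
    [[0.001,0,0.012],0],
    [[0.0015,0,0.024],0],
    [[0.0015,0,0.036],0],
    [[0.0015,0,0.045],0],
    [[0.0015,0,0.054],0],
    [[0.0015,0,0.06],0],
    [[0.0015,0,0.066],0],
    [[0.0015,0,0.07],0],
    [[0.0015,0,0.07],0],
    [[0.0015,0,0.07],0]
  ]
}}

```text
time: 55.08
ee_pos: [0.6611, 0.1077, 0.3069]
eef_rot: [[0.999, 0.023, 0.036], [0.023, -1.0, 0.004], [0.036, -0.003, -0.999]]
ft_force: [0.5, -0.3, 0.7]
finger_gap: 0.0258
```

{"fn": "step_arm", "kwargs": {
  "commands": [
    [[0,0,0],0],
    [[0,0,0],0],
    [[0,0,0],0],
    [[0,0,0],0],
    [[0,0,0],0],
    [[0,0,0],0],
    [[0,0,0],0],
    [[0,0,0],0],
    [[0,0,0],0],
    [[0,0,0],0]
  ],
  "grip": 1,
  "squeeze": 60
}}

```text
time: 55.92
ee_pos: [0.6612, 0.1078, 0.3073]
eef_rot: [[0.999, 0.023, 0.037], [0.023, -1.0, 0.004], [0.037, -0.003, -0.999]]
ft_force: [-3.3, -0.0, 2.1]
finger_gap: 0.0095
```

```bash
python3 - <<'E'
from h import *
o=st();i=snap("side");cv2.imwrite("pics/d26.png",cv2.resize(i[80:240,270:400],None,fx=4,fy=4))
R=o["eef_rot"];print(R[:,2])
off=o["ee_pos"][2]-handle(1.38)[2]
for k in range(28,0,-1):
    a=k*.05;print(round(a,2),(R.T@(handle(a)-handle(1.385))).round(4))
print(off)
E
```

```text
t 55.92 p [0.6612 0.1078 0.3073] F [-3.2964 -0.0059  2.0879] gap 0.0095 j [0.0608 0.456  0.7241 1.8018 0.0018 1.6084]
[ 0.0369  0.004  -0.9993]
1.4 [0.0031 0.     0.0003]
1.35 [-0.0072 -0.     -0.0006]
1.3 [-0.0175 -0.     -0.0011]
1.25 [-0.0279 -0.     -0.0011]
1.2 [-0.0382 -0.     -0.0005]
1.15 [-0.0484 -0.0001  0.0006]
1.1 [-0.0587 -0.0001  0.0022]
1.05 [-0.0688 -0.0001  0.0043]
1.0 [-0.0788 -0.0001  0.0069]
0.95 [-0.0886 -0.0001  0.01  ]
0.9 [-0.0983 -0.0001  0.0136]
0.85 [-0.1078 -0.0001  0.0176]
0.8 [-0.1171 -0.0001  0.0222]
0.75 [-0.1261 -0.0001  0.0271]
0.7 [-0.1349 -0.0001  0.0326]
0.65 [-0.1434 -0.      0.0385]
0.6 [-0.1516 -0.      0.0447]
0.55 [-0.1595 -0.      0.0514]
0.5 [-0.167  -0.      0.0585]
0.45 [-0.1742  0.      0.066 ]
0.4 [-0.181   0.      0.0737]
0.35 [-0.1874  0.      0.0819]
0.3 [-0.1933  0.0001  0.0903]
0.25 [-0.1989  0.0001  0.099 ]
0.2 [-0.204   0.0001  0.108 ]
0.15 [-0.2086  0.0001  0.1172]
0.1 [-0.2128  0.0002  0.1267]
0.05 [-0.2165  0.0002  0.1363]
-0.003944119818862224
```

View pics/d26.png

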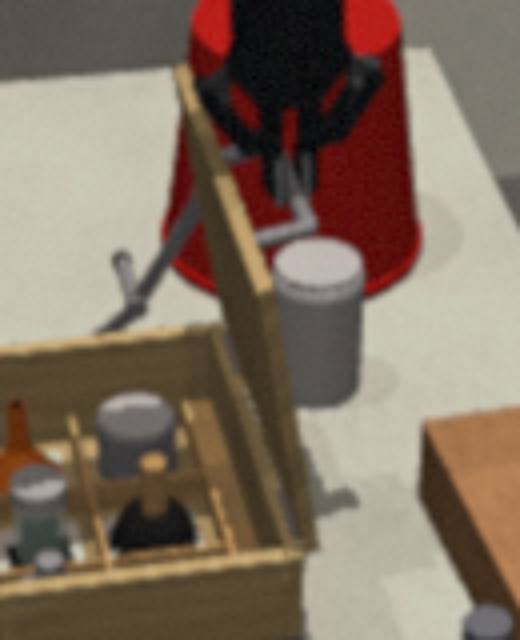

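{"fn": "step_arm", "kwargs": {
  "commands": [
    [[-0.005,0,-0.0004],0],
    [[-0.011,0,-0.0008],0],
    [[-0.0175,0,-0.0011],0],
    [[-0.024,0,-0.0011],0],
    [[-0.031,0,-0.0009],0],
    [[-0.0382,0,-0.0005],0],
    [[-0.0455,0,0.0003],0],
    [[-0.053,0,0.0014],0],
    [[-0.0605,0,0.0026],0],
    [[-0.0688,0,0.0043],0]
  ],
  "squeeze": 70
}}

```text
time: 56.8
ee_pos: [0.5953, 0.106, 0.3038]
eef_rot: [[0.999, 0.023, 0.048], [0.023, -1.0, 0.004], [0.048, -0.003, -0.999]]
ft_force: [0.9, -0.8, 7.9]
finger_gap: 0.0093
```

```bash
python3 - <<'E'
from h import *
o=st();R=o["eef_rot"];print(R[:,2]);i=snap("side");cv2.imwrite("pics/d27.png",cv2.resize(i[80:240,250:400],None,fx=4,fy=4))
base=np.array([.002,0.0008,-.0044])
for k in range(22,0,-1):
    a=k*.05;print(round(a,2),(R.T@(handle(a)+base-o["ee_pos"])).round(4))
E
```

```text
t 56.8 p [0.5953 0.106  0.3038] F [ 0.9443 -0.7772  7.8903] gap 0.0093 j [0.0649 0.2377 0.4388 1.7237 0.0008 1.6129]
[ 0.048   0.004  -0.9988]
1.1 [ 0.0042 -0.0002  0.0015]
1.05 [-0.0059 -0.0002  0.0035]
1.0 [-0.0159 -0.0002  0.006 ]
0.95 [-0.0258 -0.0002  0.009 ]
0.9 [-0.0356 -0.0002  0.0125]
0.85 [-0.0451 -0.0002  0.0164]
0.8 [-0.0544 -0.0002  0.0209]
0.75 [-0.0635 -0.0002  0.0258]
0.7 [-0.0724 -0.0002  0.0311]
0.65 [-0.081  -0.0002  0.0369]
0.6 [-0.0892 -0.0001  0.0431]
0.55 [-0.0972 -0.0001  0.0497]
0.5 [-0.1048 -0.0001  0.0567]
0.45 [-0.112  -0.0001  0.064 ]
0.4 [-0.1189 -0.0001  0.0718]
0.35 [-0.1254 -0.0001  0.0798]
0.3 [-0.1314 -0.0001  0.0882]
0.25 [-0.1371 -0.      0.0968]
0.2 [-0.1423 -0.      0.1058]
0.15 [-0.147   0.      0.1149]
0.1 [-0.1513  0.      0.1243]
0.05 [-0.1551  0.0001  0.1339]
```

View pics/d27.png

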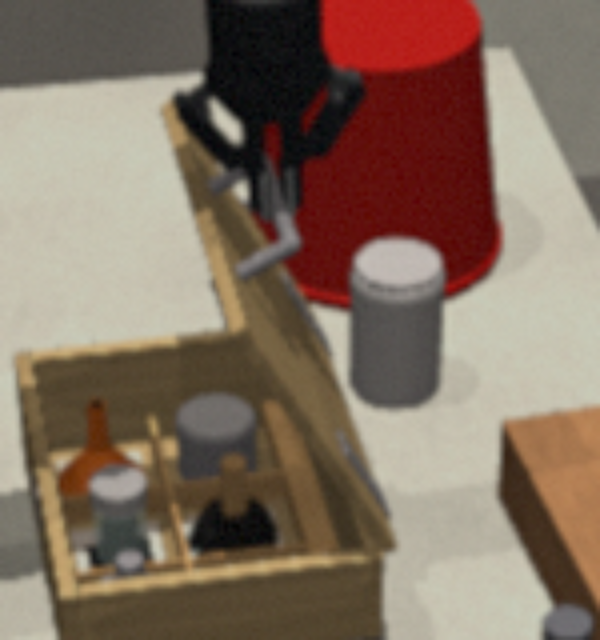

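{"fn": "step_arm", "kwargs": {
  "commands": [
    [[-0.006,0,0.0025],0],
    [[-0.0135,0,0.0045],0],
    [[-0.021,0,0.0067],0],
    [[-0.0285,0,0.0092],0],
    [[-0.0356,0,0.0118],0],
    [[-0.043,0,0.0148],0],
    [[-0.05,0,0.018],0],
    [[-0.0575,0,0.0218],0],
    [[-0.065,0,0.0262],0],
    [[-0.0724,0,0.0307],0]
  ]
}}

```text
time: 57.68
ee_pos: [0.5228, 0.1041, 0.2709]
eef_rot: [[0.999, 0.023, 0.049], [0.023, -1.0, 0.003], [0.049, -0.002, -0.999]]
ft_force: [-1.9, -1.3, 2.9]
finger_gap: 0.0092
```

```bash
python3 - <<'E'
from h import *
o=st();R=o["eef_rot"];print(R[:,2])
base=np.array([.002,0.0008,-.0044])
for k in range(16,-1,-1):
    a=k*.05;print(round(a,2),(R.T@(handle(a)+base-o["ee_pos"])).round(4))
E
```

```text
t 57.68 p [0.5228 0.1041 0.2709] F [-1.8753 -1.2706  2.8676] gap 0.0092 j [ 0.071   0.0259  0.1386  1.6344 -0.0006  1.6188]
[ 0.049   0.0029 -0.9988]
0.8 [ 0.0196 -0.0005 -0.0084]
0.75 [ 0.0105 -0.0005 -0.0036]
0.7 [ 0.0016 -0.0005  0.0018]
0.65 [-0.0069 -0.0005  0.0075]
0.6 [-0.0152 -0.0005  0.0137]
0.55 [-0.0231 -0.0005  0.0203]
0.5 [-0.0308 -0.0005  0.0273]
0.45 [-0.038  -0.0005  0.0347]
0.4 [-0.0449 -0.0005  0.0424]
0.35 [-0.0514 -0.0005  0.0504]
0.3 [-0.0575 -0.0005  0.0588]
0.25 [-0.0631 -0.0005  0.0674]
0.2 [-0.0683 -0.0005  0.0764]
0.15 [-0.0731 -0.0005  0.0855]
0.1 [-0.0774 -0.0004  0.0949]
0.05 [-0.0812 -0.0004  0.1045]
0.0 [-0.0845 -0.0004  0.1143]
```

{"fn": "step_arm", "kwargs": {
  "commands": [
    [[-0.0045,0,0.0055],0],
    [[-0.0105,0,0.0095],0],
    [[-0.016,0,0.014],0],
    [[-0.0215,0,0.0185],0],
    [[-0.027,0,0.0235],0],
    [[-0.032,0,0.0285],0],
    [[-0.037,0,0.0335],0],
    [[-0.042,0,0.039],0],
    [[-0.047,0,0.0445],0],
    [[-0.0514,0,0.05],0]
  ]
}}

```text
time: 58.52
ee_pos: [0.4729, 0.1026, 0.2182]
eef_rot: [[0.999, 0.023, 0.049], [0.023, -1.0, 0.002], [0.049, -0.001, -0.999]]
ft_force: [-5.6, -1.2, 1.4]
finger_gap: 0.0094
```

```bash
python3 - <<'E'
from h import *
o=st();R=o["eef_rot"];print(R[:,2])
base=np.array([.002,0.0008,-.0044])
for k in range(10,-1,-1):
    a=k*.05;print(round(a,2),(R.T@(handle(a)+base-o["ee_pos"])).round(4))
E
```

```text
t 58.52 p [0.4729 0.1026 0.2182] F [-5.5943 -1.1594  1.3627] gap 0.0094 j [ 0.0761 -0.1152 -0.1027  1.5348 -0.0017  1.6241]
[ 0.0485  0.002  -0.9988]
0.5 [ 0.0216 -0.0009 -0.0229]
0.45 [ 0.0144 -0.0009 -0.0155]
0.4 [ 0.0075 -0.0009 -0.0078]
0.35 [ 0.001  -0.0009  0.0003]
0.3 [-0.005  -0.0009  0.0086]
0.25 [-0.0107 -0.0009  0.0173]
0.2 [-0.0159 -0.0009  0.0262]
0.15 [-0.0206 -0.0009  0.0354]
0.1 [-0.0249 -0.0009  0.0448]
0.05 [-0.0287 -0.0008  0.0544]
0.0 [-0.0321 -0.0008  0.0642]
```

Next to about 0.06 rad, slower.

{"fn": "step_arm", "kwargs": {
  "commands": [
    [[-0.0035,0,0.005],0],
    [[-0.007,0,0.0105],0],
    [[-0.0105,0,0.016],0],
    [[-0.0138,0,0.0215],0],
    [[-0.017,0,0.027],0],
    [[-0.02,0,0.033],0],
    [[-0.023,0,0.039],0],
    [[-0.0255,0,0.0445],0],
    [[-0.027,0,0.049],0],
    [[-0.028,0,0.052],0]
  ]
}}

```text
time: 59.35
ee_pos: [0.4466, 0.1019, 0.1636]
eef_rot: [[0.999, 0.023, 0.046], [0.023, -1.0, 0.002], [0.046, -0.001, -0.999]]
ft_force: [-4.5, -1.0, 1.2]
finger_gap: 0.009
```

```bash
python3 - <<'E'
from h import *
o=st();R=o["eef_rot"];print(R[:,2])
base=np.array([.002,0.0008,-.0044])
for a in (.1,.05,.025,0,-.02):
    print(round(a,3),(R.T@(handle(a)+base-o["ee_pos"])).round(4))
E
```

```text
t 59.35 p [0.4466 0.1019 0.1636] F [-4.5228 -0.9677  1.2233] gap 0.009 j [ 0.0793 -0.1818 -0.2699  1.4363 -0.0021  1.6274]
[ 0.0464  0.0016 -0.9989]
0.1 [ 0.004  -0.001  -0.0085]
0.05 [ 0.0002 -0.001   0.0011]
0.025 [-0.0015 -0.001   0.006 ]
0 [-0.0031 -0.001   0.0109]
-0.02 [-0.0043 -0.001   0.0149]
```

{"fn": "step_arm", "kwargs": {
  "commands": [
    [[-0.0005,0,0.002],0],
    [[-0.001,0,0.004],0],
    [[-0.0015,0,0.006],0],
    [[-0.002,0,0.0075],0],
    [[-0.0025,0,0.009],0],
    [[-0.003,0,0.0105],0],
    [[-0.003,0,0.012],0],
    [[-0.003,0,0.0135],0],
    [[-0.003,0,0.0135],0],
    [[-0.003,0,0.0135],0]
  ]
}}

```text
time: 60.18
ee_pos: [0.4429, 0.1019, 0.1504]
eef_rot: [[0.999, 0.023, 0.044], [0.023, -1.0, 0.001], [0.044, -0.0, -0.999]]
ft_force: [-8.2, -0.4, 5.1]
finger_gap: 0.0091
```

```bash
python3 - <<'E'
from h import *
o=st();i=snap("side");cv2.imwrite("pics/d28.png",cv2.resize(i[130:270,240:380],None,fx=4,fy=4))
E
```

```text
t 60.18 p [0.4429 0.1019 0.1504] F [-8.1695 -0.4196  5.0631] gap 0.0091 j [ 0.0798 -0.1866 -0.3001  1.4135 -0.002   1.6275]
```

View pics/d28.png

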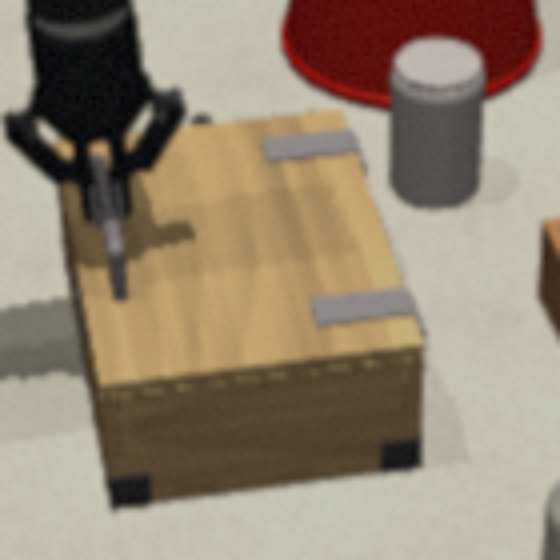

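{"fn": "step_arm", "kwargs": {
  "commands": [
    [[0,0,0.001],0],
    [[0,0,0.002],0],
    [[0,0,0.003],0],
    [[0,0,0.004],0],
    [[0,0,0.004],0],
    [[0,0,0.004],0],
    [[0,0,0.004],0],
    [[0,0,0.004],0],
    [[0,0,0.004],0],
    [[0,0,0.004],0]
  ]
}}

```text
time: 61.07
ee_pos: [0.4429, 0.1019, 0.1503]
eef_rot: [[0.999, 0.023, 0.045], [0.023, -1.0, 0.001], [0.046, -0.0, -0.999]]
ft_force: [-11.8, -2.9, 16.2]
finger_gap: 0.0092
```

Hard stop: the lid is fully shut. Releasing and retreating.

{"fn": "step_arm", "kwargs": {
  "commands": [
    [[0,0,0],0],
    [[0,0,0],0],
    [[0,0,0],0],
    [[0,0,0],0],
    [[0,0,0],0],
    [[0,0,0],0],
    [[0,0,0],0],
    [[0,0,0],0],
    [[0,0,0],0],
    [[0,0,0],0]
  ],
  "grip": 0
}}

```text
time: 61.9
ee_pos: [0.4429, 0.1019, 0.1502]
eef_rot: [[0.999, 0.023, 0.045], [0.023, -1.0, 0.001], [0.045, -0.0, -0.999]]
ft_force: [1.3, -0.4, 0.1]
finger_gap: 0.0422
```

{"fn": "step_arm", "kwargs": {
  "commands": [
    [[0,0,-0.015],0],
    [[0,0,-0.03],0],
    [[0,0,-0.05],0],
    [[0,0,-0.07],0],
    [[0,0,-0.09],0],
    [[-0.01,0.02,-0.11],0],
    [[-0.02,0.05,-0.12],0],
    [[-0.03,0.08,-0.12],0],
    [[-0.04,0.11,-0.12],0],
    [[-0.05,0.14,-0.12],0]
  ]
}}

```text
time: 62.73
ee_pos: [0.3905, -0.0405, 0.2685]
eef_rot: [[0.999, 0.024, 0.047], [0.024, -1.0, 0.001], [0.047, 0.0, -0.999]]
ft_force: [1.4, 0.4, -0.1]
finger_gap: 0.0428
```

{"fn": "step_arm", "kwargs": {
  "commands": [
    [[-0.01,0.03,0],0],
    [[-0.02,0.06,0],0],
    [[-0.03,0.09,0],0],
    [[-0.04,0.12,0],0],
    [[-0.05,0.15,0],0],
    [[-0.05,0.17,0],0],
    [[-0.05,0.17,0],0],
    [[-0.05,0.17,0],0],
    [[-0.05,0.17,0],0],
    [[-0.05,0.17,0],0]
  ]
}}

```text
time: 63.57
ee_pos: [0.3449, -0.2107, 0.2663]
eef_rot: [[0.999, 0.026, 0.047], [0.026, -1.0, 0.001], [0.047, -0.0, -0.999]]
ft_force: [0.2, 0.9, 0.5]
finger_gap: 0.0428
```

```bash
python3 - <<'E'
from h import *
o=st();i=snap("side","d30");snap("scene","s30");crop(i,240,140,360,260,5,"d30c.png")
crop(cv2.imread("pics/s30.png"),340,180,500,300,5,"s30c.png")
E
```

```text
t 63.57 p [ 0.3449 -0.2107  0.2663] F [0.2252 0.9121 0.4856] gap 0.0428 j [-0.7402 -0.297  -0.1594  1.6743  0.0328  0.8056]
```

View pics/d30.png

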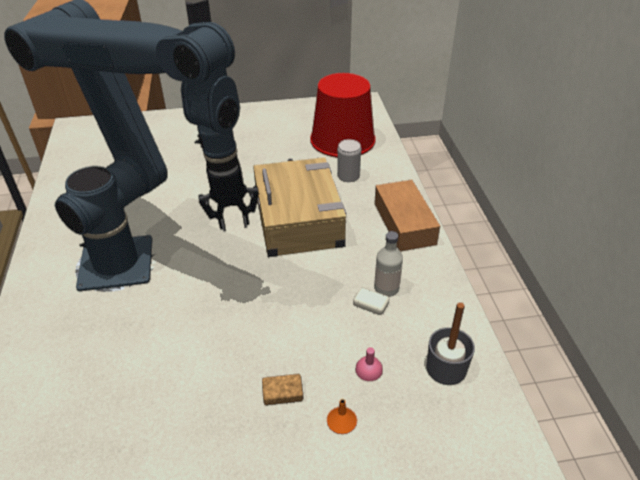

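View pics/s30c.png

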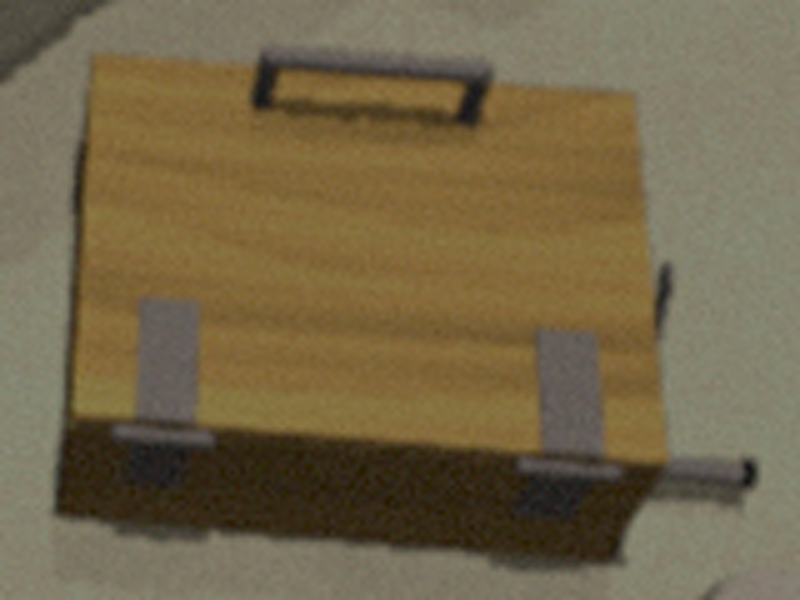

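View pics/d30c.png

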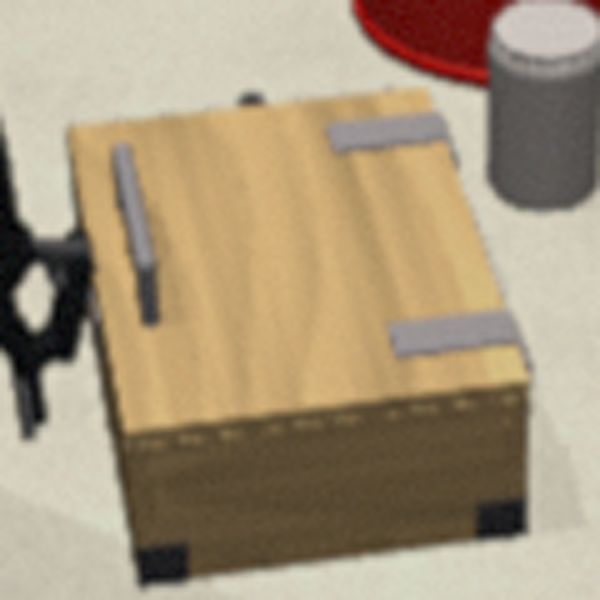

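The shut lid's corners and the stay pin lie at the same pixels as at the start (scene crop: 92,55 / 635,95 / 665,465; pin end 748,472). The other things haven't moved, and the robot is clear.

```bash
python3 -c "
from bench import *
print(finish_job())"
```

```text
the job is handed in; nothing more can be done
None
```

The drain kit is put away, the lid is fully shut and the job is handed in, at about 64 s of the 210 s allowed.

- **Lid opening:** I raised the lid by its handle and pushed the stay's knee to its stop. The force there rose to about 30 N with no further motion, so I took it as locked.
- **Kit pieces:** I stood the strainer, glass jar, plunger and nearest funnel upright in their labelled bays. I found no palm brush on the shelf, so its bay is empty.
- **Lid closing:** I broke the knee and lowered the lid while holding the handle, until it stopped hard.

**Last checks:** The pictures taken just before closing showed all four pieces upright in the right bays. The final pictures show the lid edges and stay pin where they were at the start, the pink look-alike, second funnel and bystanders still in place, and the robot clear. No check failed or disagreed. I could not see inside the chest once the lid was shut. Two small offsets showed along the way: the handle slid about 5 mm in the fingers while the lid was opening, and the tool drifted to a tilt of about 2–3° by the end.

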